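Seat the camera board in the microscope controller

TASK

Take the large board with the metal grip bar out of its parking stand and slide it gently down between the two upright card guides of the microscope controller's open bay until it rests on the connectors, then let go of it. Do not push it home by hand: swing the two ejector levers inward over its ends as far as they go, firmly but without forcing them, so that they press the board fully home, and leave the small spare board and everything else where it is.

Things in the scene. Friction and masses are not known exactly. Their poses are not given: they have to be found in the camera images.
- board: Green circuit board to fit, on edge. Origin: middle of its lower edge; z up, y along its width, x through it. Panel 5 mm thick, 120 wide, 65 high, square top corners; above it, in the middle, an aluminium grip bar 12 mm thick (x), 50 long (y), z = 65 to 89 mm. Flat chips on its -x side, 4 mm proud, below z = 50. It starts turned as in the bay to within 0.7 rad; 100 to 210 g.
- corner_left (a point): Point on the board's lower edge, 58 mm from the middle, on its +y side.
- corner_right (a point): Point on the board's lower edge, 58 mm from the middle, on its -y side.
- stand: Grey fixed parking stand, 110 (x) x 150 (y) x 35 mm high; origin in the middle of its underside. Two slots along y, 8 mm wide, floor 10 mm above the table: the board stands in the one at x = +25 mm, the small spare in the one at x = -30 mm. Its place and yaw vary; it may be left or right of the bay.
- bay: Fixed open card bay of the controller: grey base 110 (x) x 190 (y) x 14 mm, rear (+x) housing 46 mm high. Origin in the middle of its underside; z up, y along the board's width. The board goes in at x = 0, y = 0: its lower edge rests on the connectors at z = 20 to 30 mm (they float in height, differently each time) and is home 4 mm lower. Lever pivots at y = +-80 mm, z = 86 mm, between aluminium ears 25 mm wide (x) and up to 96 mm high.
- lever_left (a joint): Angle (rad) of the black ejector lever at the bay's +y end. 0 to 0.1 at the start: open, handle leaning 32 degrees outward from upright at 0. Grows as the handle swings inward about the bay's x axis. Its nose meets the board's top corner at 0.55 to 1.05 and has pressed that end home 0.2 rad later, at 0.7 to 1.3, depending on the connectors' height: go by feel; last stop 1.40. It stays where it is left.
- lever_right (a joint): The same, mirrored, for the lever at the bay's -y end; it too grows as its handle is swung inward.
- tip_left (a point): Centre of the left lever's round cross bar (radius 6 mm, 18 mm long in x), 60 mm from its pivot at the handle's end. Pushing it inward takes about 1 N freely, 5 to 10 N while it presses the board in, and rises sharply once that end is home: stop there; over 18 N breaks it.
- tip_right (a point): The same for the right lever.
- guide_left: White card guide at the bay's +y end (origin = the bay's): a channel at y = 53 to 62 mm from z = 14 to 74 mm, slot 7.5 mm wide in x; the two channels' back walls are 124 mm apart, so the board has 1.25 mm play either way in x and 2 mm in y. Slippery plastic. A flared lead-in up to z = 82 mm catches errors of about 3 mm.
- guide_right: The same, mirrored, at the bay's -y end.
- socket_left (a joint): How far (m) the connector under the board's +y end is pressed in: 0 out, 0.004 fully home. It resists with about 8 N and stays where it is pushed.
- socket_right (a joint): The same for the connector under the board's -y end.
- spare_board: Small green spare board, 80 wide, 40 high, without a grip bar, in the stand's other slot; its top is 50 mm above the table. Leave it alone. Origin: middle of its lower edge.
- dish: Closed clear specimen dish, 68 mm across, 15 high; bystander, origin under its centre.
- slide_box: White box for slides, 60 x 40 x 28 mm; bystander, origin under its centre.
- jar: Small amber jar, 44 mm across, 55 high; bystander, origin under its centre.
- screwdriver: Screwdriver, 150 mm, lying; bystander, origin under its middle.
- marker: White and black marker pen, 112 mm, lying; bystander, origin under its middle.
- collar: Steel ring 52 mm across, 14 high; bystander, origin under its centre.
Mind the look-alikes: they are no part of the job. Leave any blue look-alike of the bay alone.

How it is judged:
By the outcome, as a careful person would: the job done as asked, in the order asked, and still so for the second after the job is handed in, with the robot touching nothing.
It also fails if it takes over 61 s, if anything falls off the work surface, if the arm or the gripper's body presses on something with over 40 N, if the wrist force passes 120 N, or if a joint passes its speed limit or range.

ROBOT

A 6-joint arm with a two-finger parallel gripper is mounted at the origin on the work surface. World frame = base frame: x ahead of the robot, y to its left, z up, the work surface at z = 0. Lengths are in m, angles in degrees, forces in N, time in s.
With the tool pointing down it reaches from about 0.325 to 0.875 m from the base axis. Payload 4.4 kg.
Tool frame: the origin (TCP) lies on the centre line of the jaws, within the pads' length; the fingertips stand 14 mm ahead of it and the grasp point (between the pads) lies 5 mm behind it (manip.tip_extent is the distance from the TCP to the fingertips, in m); x points along the fingers, y is the direction in which the jaws open and shut, and the axes are right-handed (so a half turn about x gives the same grasp; the last joint's range is limited). The gripper opens to 85 mm and grips with 20 to 120 N. Pads are 22 mm wide; open, the fingers measure 114 mm over their backs; the gripper's body (76 mm by 85 mm) begins 54 mm behind the grasp point. The pads swing forward as they close: fully open they stand 13 mm farther back than shut.
Start: joints at [59.387, 11.837, 88.321, -0, 79.842, -8.623], TCP at [0.215, 0.533, 0.211] pointing down, gripper open.
Joint ranges: [-156.59, 156.59], [-49.26, 127.26], [12.9, 141.05], [-63.56, 243.56], [4.71, 150.69], [-161.64, 161.64]. Speed limits (degrees/s): [159.86, 159.86, 180, 180, 180, 180].

INTERFACE

Orientations are given as a 3x3 rotation matrix whose columns are the frame's x, y, z axes.
In Python, from workcell import manip gives the robot as it stands.
- The arm moves only by the tool send_rows, never from a script. Its arguments are lists of equal length, an entry for each row: "dr": the turn, a rotation vector about the world's x, y, z in rad, a list of three; "offset": the shift along the world's x, y, z in mm, a list of three; "claw": the opening, from 0 (shut) to 1 (fully open). A call has 1 to 12 rows; each row is the pose to reach, as a shift and turn from the pose commanded when the call began; what a row does not reach only later rows make up. A row lasts 1/8 s, in which the tool goes at most 62.5 mm and 10.7 degrees, less where a joint would pass 70% of its speed; a pose out of reach is approached as far as the arm can. A call with a gripper value outside its range is refused whole. The fingers move at their own pace and stop on an object; the grip force is fixed at half the most. Time passes only in rows, so rows that repeat a pose let the fingers close. It gives the time, the measured TCP pose, the force and the opening at its end, in the units of the state.
- manip.read_state(): the state, without advancing time (a new reading comes with each control period).
- manip.read_camera(name): name is "scene" or "top"; returns a dict with "frame" (384x512x3 uint8, red, green, blue), "fx", "fy", "cx", "cy" (pixels), "world_to_cam" (4x4, takes a point from world to camera coordinates). Camera axes: x right, y up, looking along -z (the intrinsics and any distortion apply to the point x, -y, -z); pixel columns grow to the right and rows downward; lengths in m; the calibration is good to about 2 mm. A picture is of the moment at which its call begins. There is no depth.
- manip.close_job(): hands the job in, once; it reports no verdict.
Trained networks look in a picture, given as the dict that the camera call returned (one of the last four; its "shot" number tells which), for a name from the list of things; names that differ only in an ending like _2 or _b are one class to them, and where a whole thing is asked for, a point or a joint stands for the part that bears it (a point fixed in the world has none). Each returns a list of dicts, best first, with "p" (0 to 1); they miss things now and then, are a little off and sometimes report something else, mostly with a low value. They report only what shows in the picture. A call takes as long as a camera call. They do not tell look-alikes from the thing itself.
- manip.spot_in(picture, label): "xy" ([column, row] in pixels, amid what is visible of it).
- manip.pinpoint(picture, label): "xy" ([column, row] in pixels: a listed point, or the origin of a listed thing).
The state is a dict: "t": time; "joints": joint angles; "qd": joint speeds; "effort": joint torques, N m; "position": TCP position; "eef_rot": TCP orientation; "force": force on the tool from outside, world axes, zero at the start; "ft_torque": the same for the moment, N m; "grip_width": finger opening in m.
Only numpy, scipy, OpenCV 4.12 (cv2) and the standard library are available. Lean on these libraries where they do the work, as an engineer would, in place of code of your own. Each camera call takes 0.05 s, during which the arm holds its last target.

## Working session

There is one attempt and no reset: what is moved stays moved. The work goes in short steps, Python scripts to look and compute and a tool call to move; the robot and the scene stay as the last step left them, time stands still between calls to the robot, and variables do not carry over. Pictures are saved under pics/ and viewed, and the job is handed in when it is done.

Besides the shell and the picture viewer there is one more tool, called after "Request:" as name(argument=value, ...) on one line, values as JSON. send_rows: Moves the arm, as the interface text tells. Its arguments: {"type":"object","properties":{"dr":{"type":"array"},"offset":{"type":"array"},"claw":{"type":"array"}},"required":["dr","offset","claw"]}

```bash
ls; mkdir -p pics; python3 - <<'E'
from workcell import manip
import cv2
s=manip.read_state(); print(s)
for n in ("scene","top"):
    p=manip.read_camera(n); cv2.imwrite(f"pics/{n}0.png",cv2.resize(p["frame"][:,:,::-1],(768,576),interpolation=cv2.INTER_CUBIC)); print(n,p["fx"],p["fy"],p["cx"],p["cy"],p["world_to_cam"],[k for k in p])
    for l in ["board","corner_left","corner_right","stand","bay","tip_left","tip_right","guide_left","guide_right","spare_board","lever_left","lever_right"]:
        try: print(l,[(round(d["p"],2),[round(float(v),1) for v in d["xy"]]) for d in manip.pinpoint(p,l)][:3])
        except Exception as e: print(l,e)
E
```

```text
pics
{'t': 0.0, 'joints': array([ 5.93860099e+01,  1.18847415e+01,  8.84065554e+01,  3.10647592e-04,
        7.98417858e+01, -8.62406741e+00]), 'qd': array([-0.09289212, -0.02239402, -0.11721426,  0.01581848,  0.00670828,
       -0.03561984]), 'effort': array([ 3.54973845e-04, -3.83035326e+01, -2.91599876e+01, -1.01848582e-04,
        1.03921385e-02, -1.27735271e-05]), 'position': array([0.21490187, 0.53244833, 0.20940641]), 'eef_rot': array([[-1.18744609e-03,  3.74443042e-01,  9.27249157e-01],
       [-1.99626345e-03,  9.27247075e-01, -3.74444758e-01],
       [-9.99997302e-01, -2.29566656e-03, -3.53568955e-04]]), 'force': array([-0.12430299,  0.16774155, -0.18643955]), 'ft_torque': array([ 3.02971850e-05, -1.15806420e-02,  6.15949384e-03]), 'grip_width': 0.08533309500723252}
scene 364.6218643017127 364.6218643017127 253.31088329079836 188.41032230154482 [[-0.80158169  0.59786469 -0.00496116  0.50396319]
 [-0.38333942 -0.50755565  0.77164639  0.1512602 ]
 [ 0.45882207  0.62043942  0.63603242 -1.41219045]
 [ 0.          0.          0.          1.        ]] ['frame', 'fx', 'fy', 'cx', 
[... 1279 characters left out ...]
1, [198.7, 216.2])]
bay [(0.98, [384.6, 200.3]), (0.96, [304.7, 232.9]), (0.46, [179.9, 207.3])]
tip_left [(0.55, [274.6, 225.5]), (0.38, [366.1, 196.5])]
tip_right [(0.54, [450.9, 190.2]), (0.42, [355.6, 226.3])]
guide_left [(0.41, [390.3, 200.1])]
guide_right [(0.32, [181.8, 210.7]), (0.16, [305.6, 231.1])]
spare_board [(0.64, [200.6, 225.0])]
lever_left it knows: bay, board, collar, corner_left, corner_right, dish, guide_left, guide_right, jar, marker, screwdriver, slide_box, spare_board, stand, tip_left, tip_right
lever_right it knows: bay, board, collar, corner_left, corner_right, dish, guide_left, guide_right, jar, marker, screwdriver, slide_box, spare_board, stand, tip_left, tip_right
```

View pics/scene0.png

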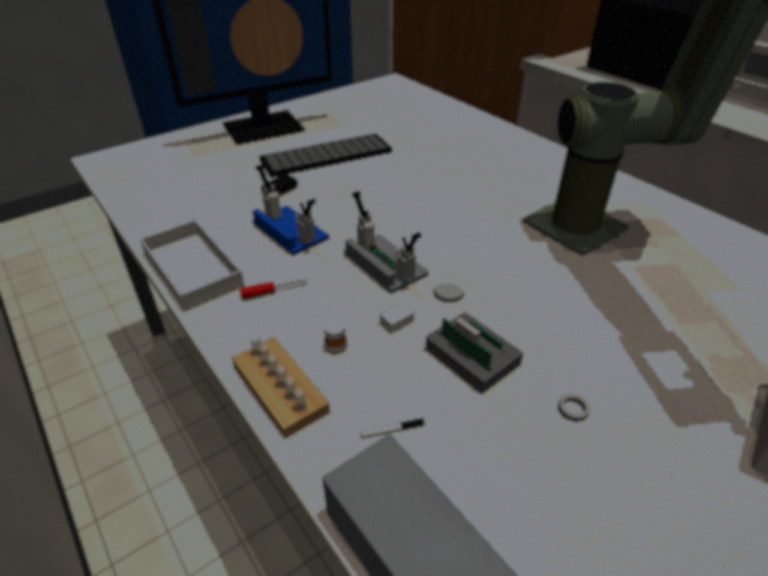

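View pics/top0.png

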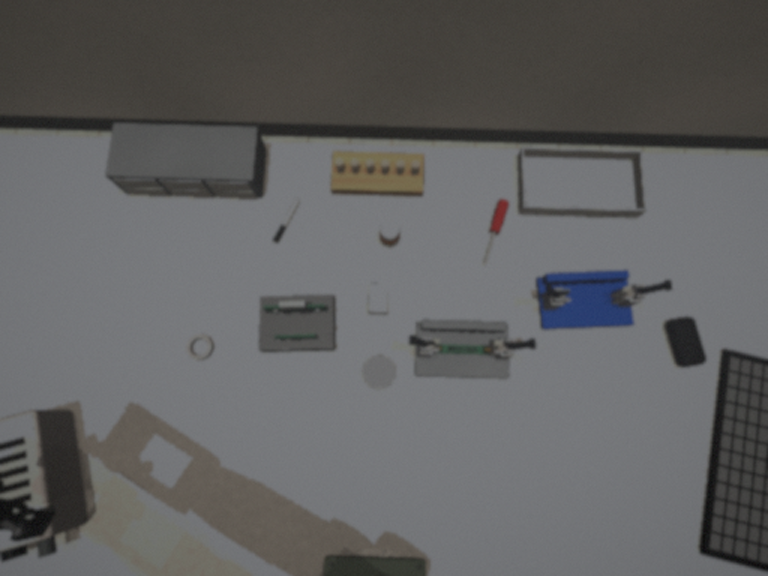

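The top view (768 px scale) shows the grey bay at (462,348), the blue look-alike at (585,300), and the stand at (298,323). In the stand, the board with the grip bar is in the far slot (292,303) and the spare is in the near slot (297,337). Next I'll check close crops.

```bash
cat > h.py <<'E'
from workcell import manip
import cv2, numpy as np
def cap(n): return manip.read_camera(n)
def crop(p,x0,y0,x1,y1,f,name,marks=()):
    im=p["frame"][y0:y1,x0:x1,::-1]
    im=cv2.resize(im,None,fx=f,fy=f,interpolation=cv2.INTER_CUBIC)
    im=cv2.convertScaleAbs(im,alpha=1.6,beta=10)
    for m in marks:
        q=((m[0]-x0+.5)*f,(m[1]-y0+.5)*f); cv2.drawMarker(im,(int(q[0]),int(q[1])),(0,0,255),cv2.MARKER_CROSS,8,1)
    cv2.imwrite("pics/"+name,im)
def proj(p,P):
    P=np.atleast_2d(np.asarray(P,float)); M=p["world_to_cam"]
    c=P@M[:3,:3].T+M[:3,3]
    return np.c_[p["cx"]+p["fx"]*c[:,0]/-c[:,2], p["cy"]+p["fy"]*-c[:,1]/-c[:,2]]
def ray(p,uv):
    M=p["world_to_cam"];R=M[:3,:3];o=-R.T@M[:3,3]
    d=R.T@np.array([(uv[0]-p["cx"])/p["fx"],-(uv[1]-p["cy"])/p["fy"],-1.]);return o,d
def atz(p,uv,z):
    o,d=ray(p,uv);return o+d*(z-o[2])/d[2]
def tri(obs):
    A=np.zeros((3,3));b=np.zeros(3)
    for p,uv in obs:
        o,d=ray(p,uv);d=d/np.linalg.norm(d);Q=np.eye(3)-np.outer(d,d);A+=Q;b+=Q@o
    x=np.linalg.solve(A,b);return x,[proj(p,x)[0]-uv for p,uv in obs]
E
python3 - <<'E'
from h import *
t=cap("top");s=cap("scene")
np.save("t.npy",t,allow_pickle=True);np.save("s.npy",s,allow_pickle=True)
crop(t,165,190,235,240,11,"t_stand.png");crop(t,265,205,365,260,8,"t_bay.png")
crop(s,220,120,290,200,7,"s_bay.png");crop(s,278,200,353,262,10,"s_stand.png")
E
```

```text
(no output)
```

View pics/t_stand.png

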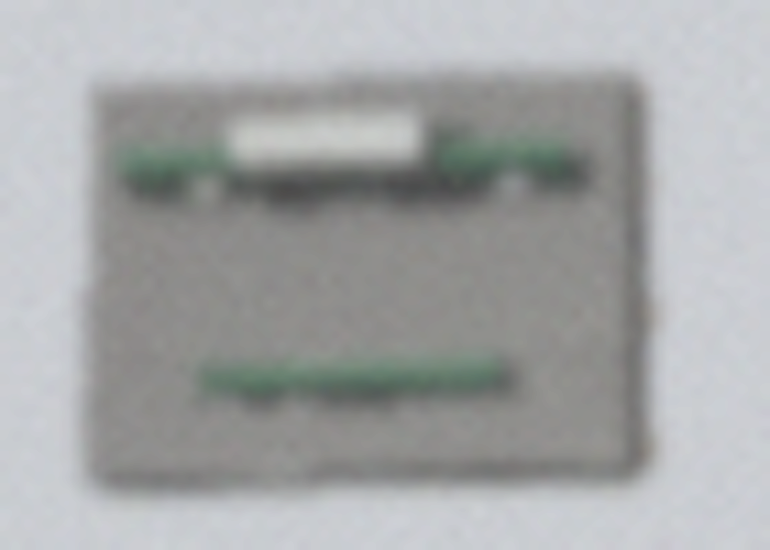

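View pics/t_bay.png

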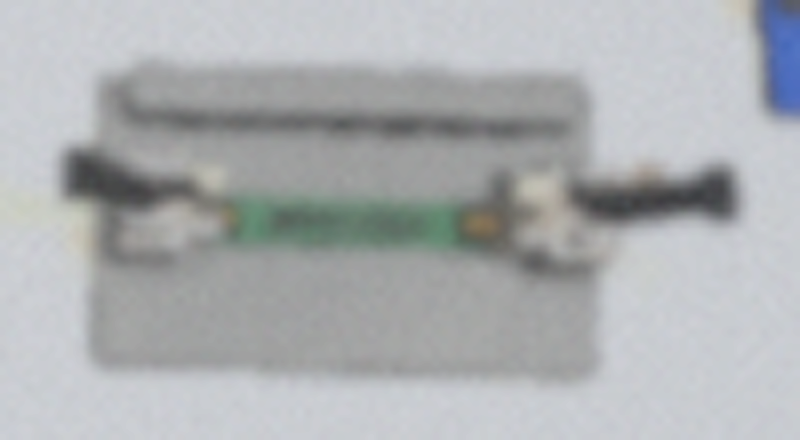

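View pics/s_bay.png

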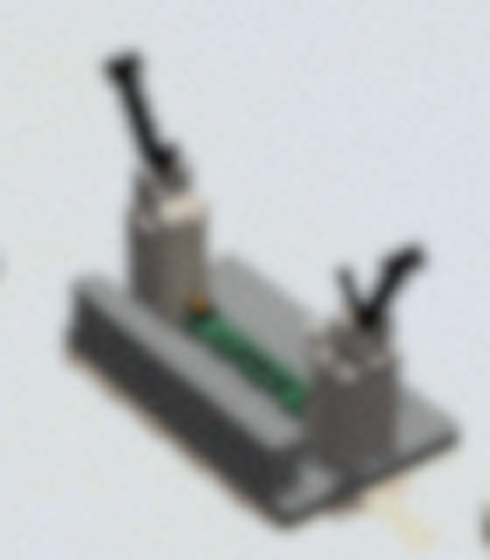

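View pics/s_stand.png

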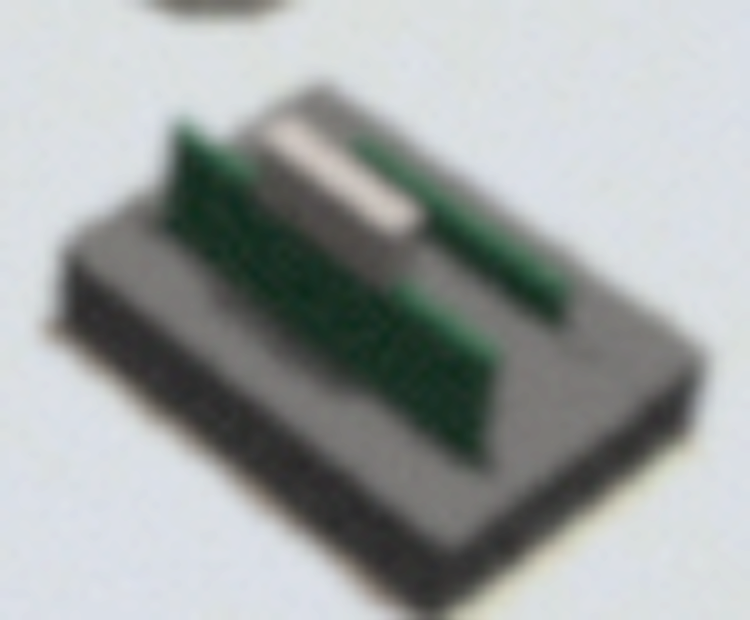

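```bash
cat > fit.py <<'E'
from h import *
from scipy.optimize import least_squares
from scipy.ndimage import map_coordinates, gaussian_filter
def load(n): return np.load(n,allow_pickle=True).item()
def w(pose,P):
    x,y,a=pose[:3];c,s=np.cos(a),np.sin(a);P=np.asarray(P,float)
    return np.c_[x+c*P[:,0]-s*P[:,1],y+s*P[:,0]+c*P[:,1],P[:,2]]
def edges(img,uv,n,R=3.0):
    k=np.arange(-R,R+.01,.1)
    pts=uv[:,None,:]+k[None,:,None]*n[:,None,:]
    v=map_coordinates(img,[pts[...,1],pts[...,0]],order=1)
    g=np.abs(np.gradient(v,axis=1)); i=g.argmax(1)
    off=k[i]; st=g.max(1)/.1
    return off,st
def fit(views,pose0,R=(4,3,2,1.5,1.5,1.5),dof=3,thr=6,verbose=True):
    # views: list of (p, [(A,B)...] segments in body frame)
    pose=np.array(pose0,float)
    imgs=[gaussian_filter(cv2.cvtColor(p["frame"],cv2.COLOR_RGB2GRAY).astype(float),.7) for p,_ in views]
    for r in R:
        T=[]
        for (p,segs),img in zip(views,imgs):
            for si,(A,B) in enumerate(segs):
                t=np.linspace(.06,.94,25)[:,None];L=np.array(A)*(1-t)+np.array(B)*t
                uv=proj(p,w(pose,L));d=uv[-1]-uv[0];d/=np.linalg.norm(d);n=np.tile([-d[1],d[0]],(25,1))
                off,st=edges(img,uv,n,r);ok=(st>thr)&(np.abs(off)<r-.05)
                T.append((p,L[ok],uv[ok]+off[ok,None]*n[ok],n[ok],si))
        def res(q): return np.concatenate([((proj(p,w(q,L))-m)*n).sum(1) for p,L,m,n,_ in T if len(L)])
        sol=least_squares(res,pose,loss="soft_l1",f_scale=.3,x_scale=[.01,.01,.01]);pose=sol.x
    if verbose:
        print("pose",pose[:2].round(4),np.degrees(pose[2]).round(2),"rms",np.sqrt((res(pose)**2).mean()).round(2))
        for p,L,m,n,si in T:
            if len(L): print("  seg",si,len(L),((proj(p,w(pose,L))-m)*n).sum(1).mean().round(2),((proj(p,w(pose,L))-m)*n).sum(1).std().round(2))
    return pose
def box(x0,x1,y0,y1,z): 
    c=[(x0,y0,z),(x1,y0,z),(x1,y1,z),(x0,y1,z)];return [(c[i],c[(i+1)%4]) for i in range(4)]
E
python3 - <<'E'
from fit import *
t=load("t.npy");s=load("s.npy")
for p in(t,s):
    R=p["world_to_cam"];print("cam at",(-R[:3,:3].T@R[:3,3]).round(3))
print("stand", atz(t,(198.7,216.2),0),atz(s,(314.4,236.8),0)); print("bay",atz(t,(304.7,232.9),0))
# stand: top outline z=35
st=box(-.055,.055,-.075,.075,.035); x0=atz(t,(198.7,216.2),0)
for v in([(t,st)],[(s,st)],[(t,st),(s,st)]): S=fit(v,[x0[0],x0[1],0.])
bt=atz(t,(304.7,232.9),0)
# top cam: base -x edge z=14, +-y edges
b=[((-.055,-.095,.014),(-.055,.095,.014)),((-.055,-.095,.014),(.02,-.095,.014)),((-.055,.095,.014),(.02,.095,.014))]
B1=fit([(t,b)],[bt[0],bt[1],-.02])
bs=[((-.055,-.095,.014),(-.055,.095,.014)),((-.055,.095,.014),(.0,.095,.014)),((.055,-.095,.0),(.055,.095,.0))]
B2=fit([(s,bs)],[B1[0],B1[1],B1[2]])
B3=fit([(t,b),(s,bs)],B1)
E
```

```text
cam at [ 0.356 -0.006  1.153]
cam at [1.11  0.652 0.784]
stand [0.53287133 0.17426124 0.        ] [0.53485579 0.17134469 0.        ]
bay [ 0.49047115 -0.15612237  0.        ]
pose [0.5301 0.1702] 3.49 rms 0.67
  seg 0 25 -0.4 0.33
  seg 1 20 -0.66 0.37
  seg 2 19 -0.73 0.45
  seg 3 25 -0.43 0.36
pose [0.5386 0.174 ] 3.49 rms 0.35
  seg 0 24 -0.05 0.55
  seg 1 25 0.12 0.21
  seg 2 23 -0.04 0.3
  seg 3 25 0.13 0.19
pose [0.5382 0.1735] 3.45 rms 0.59
  seg 0 14 -0.96 0.25
  seg 1 9 1.14 0.36
  seg 2 25 -0.08 0.55
  seg 3 1 -1.68 0.0
  seg 0 25 0.03 0.57
  seg 1 25 0.0 0.22
  seg 2 22 -0.13 0.2
  seg 3 25 0.24 0.24
pose [ 0.4883 -0.1632] -0.01 rms 0.64
  seg 0 25 0.01 0.48
  seg 1 17 -0.56 0.51
  seg 2 23 0.46 0.53
pose [ 0.4957 -0.1514] 0.31 rms 0.31
  seg 0 19 -0.13 0.38
  seg 1 24 -0.02 0.26
  seg 2 25 0.08 0.27
pose [ 0.4959 -0.1633] -0.2 rms 0.53
  seg 0 1 1.49 0.0
  seg 1 16 -0.47 0.63
  seg 2 20 0.39 0.48
  seg 0 19 -0.1 0.4
  seg 1 4 -0.25 0.22
  seg 2 25 0.07 0.15
```

```bash
cat >> fit.py <<'E'
def overlay(p,segsets,x0,y0,x1,y1,f,name):
    im=p["frame"][y0:y1,x0:x1,::-1];im=cv2.resize(im,None,fx=f,fy=f,interpolation=cv2.INTER_CUBIC);im=cv2.convertScaleAbs(im,alpha=1.6,beta=10)
    for pose,segs,col in segsets:
        for A,B in segs:
            q=proj(p,w(pose,[A,B]));q=((q-[x0,y0]+.5)*f).astype(int)
            cv2.line(im,tuple(map(int,q[0])),tuple(map(int,q[1])),col,1)
    cv2.imwrite("pics/"+name,im)
E
python3 - <<'E'
from fit import *
t=load("t.npy");s=load("s.npy")
st=box(-.055,.055,-.075,.075,.035)+box(-.055,.055,-.075,.075,0)
by=box(-.055,.055,-.095,.095,.014)+box(-.055,.055,-.095,.095,0)
r=(0,0,255);g=(0,255,0)
S1=(.5301,.1702,.061);S2=(.5386,.174,.061);B1=(.4883,-.1632,0);B2=(.4957,-.1514,.005)
overlay(t,[(S1,st,r),(S2,st,g)],165,190,235,240,8,"a1.png")
overlay(s,[(S1,st,r),(S2,st,g)],278,200,353,262,8,"a2.png")
overlay(t,[(B1,by,r),(B2,by,g)],265,205,365,260,6,"a3.png")
overlay(s,[(B1,by,r),(B2,by,g)],220,120,290,200,6,"a4.png")
ims=[cv2.imread(f"pics/a{i}.png") for i in(1,2,3,4)]
for i,a in enumerate(ims): print(a.shape)
H=500;W=620
out=np.zeros((1000,1240,3),np.uint8)
for k,a in enumerate(ims):
    y,x=divmod(k,2);out[y*H:y*H+a.shape[0],x*W:x*W+a.shape[1]]=a[:H,:W]
cv2.imwrite("pics/a.png",cv2.resize(out,(744,600),interpolation=cv2.INTER_AREA))
E
```

```text
(400, 560, 3)
(496, 600, 3)
(330, 600, 3)
(480, 420, 3)
```

View pics/a.png

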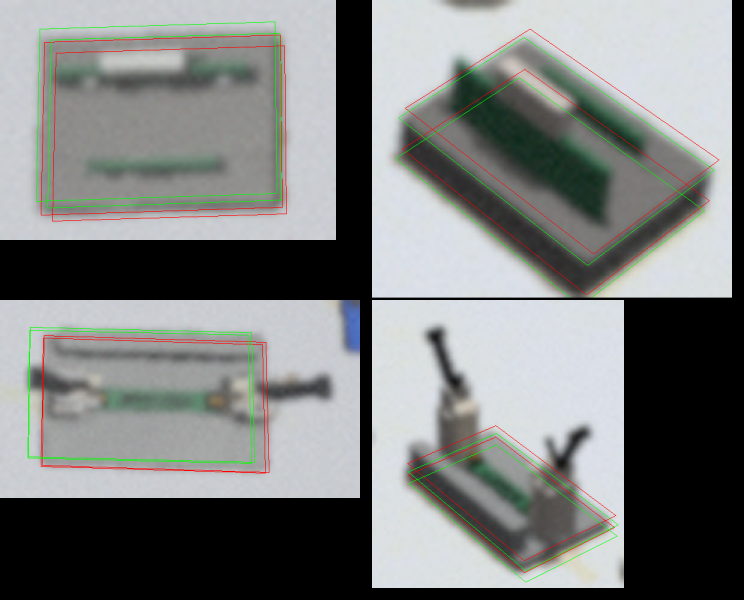

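```bash
python3 - <<'E'
from fit import *
t=load("t.npy")
g=gaussian_filter(cv2.cvtColor(t["frame"],cv2.COLOR_RGB2GRAY).astype(float),[.7,1.5])
# table far edge: last transition to bright table going down
xs=list(range(5,510,15));ys=[]
for x in xs:
    c=g[70:112,x];d=np.gradient(c);i=d.argmax();
    if 0<i<len(d)-1:
        a,b,e=d[i-1:i+2];i=i+.5*(a-e)/(a-2*b+e)
    ys.append(70+i)
ys=np.array(ys);pf=np.polyfit(xs,ys,1)
print(np.c_[xs,ys.round(1),(ys-np.polyval(pf,xs)).round(1)].tolist())
E
```

```text
[[5.0, 85.2, 2.9], [20.0, 85.3, 2.5], [35.0, 86.0, 2.7], [50.0, 86.3, 2.4], [65.0, 86.8, 2.4], [80.0, 81.7, -3.2], [95.0, 82.1, -3.3], [110.0, 82.5, -3.4], [125.0, 82.8, -3.6], [140.0, 83.5, -3.5], [155.0, 83.7, -3.8], [170.0, 84.3, -3.8], [185.0, 90.2, 1.6], [200.0, 90.7, 1.5], [215.0, 91.1, 1.5], [230.0, 91.4, 1.2], [245.0, 92.0, 1.3], [260.0, 92.3, 1.0], [275.0, 92.8, 1.0], [290.0, 93.3, 0.9], [305.0, 93.6, 0.8], [320.0, 94.2, 0.8], [335.0, 94.4, 0.5], [350.0, 94.9, 0.4], [365.0, 95.2, 0.3], [380.0, 95.8, 0.3], [395.0, 96.1, 0.1], [410.0, 96.6, 0.1], [425.0, 97.1, 0.1], [440.0, 97.4, -0.2], [455.0, 98.0, -0.1], [470.0, 98.3, -0.4], [485.0, 98.9, -0.3], [500.0, 99.2, -0.5]]
```

```bash
python3 - <<'E'
from fit import *
t=load("t.npy");s=load("s.npy")
def sg(x0,y0,x1,y1,z): return ((x0,y0,z),(x1,y1,z))
X,Y=.055,.075
stt=[sg(X,-Y,X,Y,.035),sg(-X,Y,X,Y,.035),sg(-X,-Y,-X,Y,0),sg(-X,-Y,X,-Y,0)]
sts=[sg(-X,-Y,-X,Y,.035),sg(-X,-Y,X,-Y,.035),sg(X,-Y,X,Y,0),sg(-X,Y,X,Y,0)]
S1=fit([(t,stt)],[.53,.17,.06])
S2=fit([(s,sts)],S1,R=(6,4,2,1.5,1.5))
S3=fit([(t,stt),(s,sts)],S1)
Y=.095
bt=[sg(-X,-Y,-X,Y,0),sg(-X,Y,.0,Y,0),sg(-X,-Y,.02,-Y,.014),sg(X,-.06,X,.07,.046)]
bs=[sg(X,-Y,X,Y,0),sg(-X,-Y,-X,Y,.014),sg(-X,Y,.0,Y,0)]
B1=fit([(t,bt)],[.488,-.16,-.02])
B2=fit([(s,bs)],B1,R=(6,4,2,1.5,1.5))
B3=fit([(t,bt),(s,bs)],B1)
by=box(-.055,.055,-.095,.095,.014)+box(-.055,.055,-.095,.095,0)
st=box(-.055,.055,-.075,.075,.035)+box(-.055,.055,-.075,.075,0)
r=(0,0,255);g=(0,255,0)
overlay(t,[(S1,st,r),(S2,st,g)],165,190,235,240,8,"b1.png")
overlay(s,[(S1,st,r),(S2,st,g)],278,200,353,262,8,"b2.png")
overlay(t,[(B1,by,r),(B2,by,g)],265,205,365,260,6,"b3.png")
overlay(s,[(B1,by,r),(B2,by,g)],220,120,290,200,6,"b4.png")
ims=[cv2.imread(f"pics/b{i}.png") for i in(1,2,3,4)]
out=np.zeros((1000,1240,3),np.uint8)
for k,a in enumerate(ims):
    y,x=divmod(k,2);out[y*500:y*500+a.shape[0],x*620:x*620+a.shape[1]]=a[:500,:620]
cv2.imwrite("pics/b.png",cv2.resize(out,(744,600),interpolation=cv2.INTER_AREA))
E
```

```text
pose [0.5328 0.1723] 3.53 rms 0.41
  seg 0 25 0.02 0.38
  seg 1 23 0.15 0.48
  seg 2 25 0.02 0.39
  seg 3 25 -0.13 0.32
pose [0.5383 0.1722] 3.36 rms 0.4
  seg 0 25 -0.17 0.32
  seg 1 22 0.39 0.55
  seg 2 25 0.1 0.19
  seg 3 25 -0.15 0.17
pose [0.5344 0.1722] 4.02 rms 0.68
  seg 0 24 0.47 0.4
  seg 1 23 0.31 0.53
  seg 2 24 0.46 0.4
  seg 3 25 -0.06 0.36
  seg 0 15 -1.07 0.23
  seg 1 24 0.29 0.5
  seg 2 22 -1.04 0.24
  seg 3 25 -0.29 0.22
pose [ 0.4901 -0.1632] -0.06 rms 0.55
  seg 0 25 0.14 0.47
  seg 1 25 0.29 0.45
  seg 2 18 -0.53 0.6
  seg 3 25 -0.08 0.38
pose [ 0.4959 -0.1644] 0.13 rms 0.35
  seg 0 25 0.08 0.26
  seg 1 21 -0.09 0.5
  seg 2 25 -0.01 0.25
pose [ 0.4912 -0.1634] 0.14 rms 0.71
  seg 0 24 0.51 0.44
  seg 1 25 0.41 0.45
  seg 2 17 -0.34 0.61
  seg 3 25 0.3 0.4
  seg 0 25 -0.87 0.19
  seg 1 21 -0.73 0.76
  seg 2 25 -0.23 0.24
```

View pics/b.png

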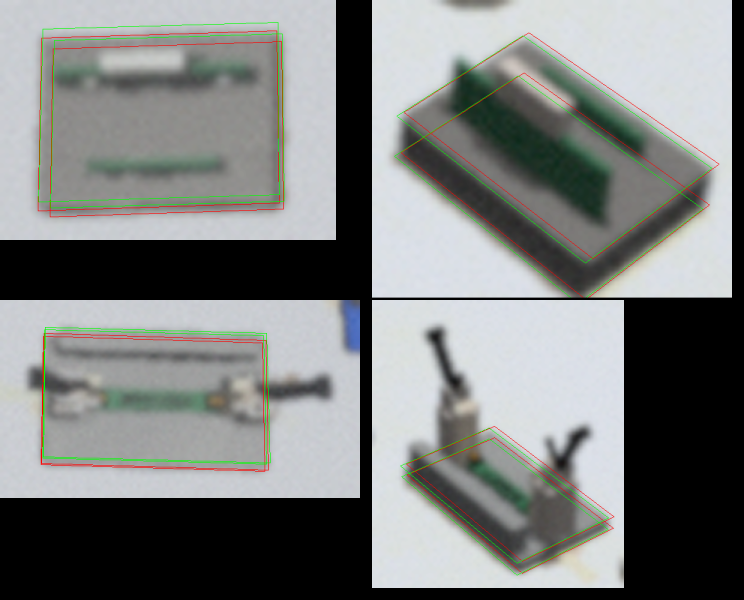

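```bash
python3 - <<'E'
from fit import *
print(manip.tip_extent)
t=load("t.npy");s=load("s.npy")
def sg(x0,y0,x1,y1,z): return ((x0,y0,z),(x1,y1,z))
a=np.radians(3.5)
for p,S in((t,(.5328,.1723)),(s,(.5383,.1722))):
    q0=[S[0]+.025*np.cos(a),S[1]+.025*np.sin(a),a]; print("pred",np.round(q0,4))
    bx=box(-.006,.006,-.025,.025,.099)
    # panel top edge outline too
    pn=[sg(.0025 if p is t else -.0025,.028,.0025 if p is t else -.0025,.06,.075),sg(.0025 if p is t else -.0025,-.06,.0025 if p is t else -.0025,-.028,.075),sg(-.0025,.06,.0025,.06,.075)]
    q=fit([(p,bx)],q0,R=(2.5,2,1.5,1.5))
    # unrestricted local: y only from short edges
    overlay(p,[(q,bx+box(-.0025,.0025,-.06,.06,.075),(0,0,255))],*((165,190,235,240,10) if p is t else (278,200,353,262,9)),"c%d.png"%(p is t))
E
python3 -c "
import cv2,numpy as np
a=cv2.imread('pics/c0.png');b=cv2.imread('pics/c1.png')
o=np.zeros((max(a.shape[0],b.shape[0]),a.shape[1]+b.shape[1],3),np.uint8);o[:a.shape[0],:a.shape[1]]=a;o[:b.shape[0],a.shape[1]:]=b
cv2.imwrite('pics/c.png',cv2.resize(o,(800,int(800*o.shape[0]/o.shape[1]))))"
```

```text
0.014
pred [0.5578 0.1738 0.0611]
pose [0.5574 0.175 ] 6.76 rms 0.41
  seg 0 25 0.2 0.3
  seg 1 25 -0.21 0.38
  seg 2 22 0.24 0.3
  seg 3 25 -0.22 0.37
pred [0.5633 0.1737 0.0611]
pose [0.5632 0.1717] 2.64 rms 0.66
  seg 0 21 -0.99 0.24
  seg 1 25 -0.15 0.21
  seg 2 24 -0.69 0.42
  seg 3 25 -0.18 0.23
```

View pics/c.png

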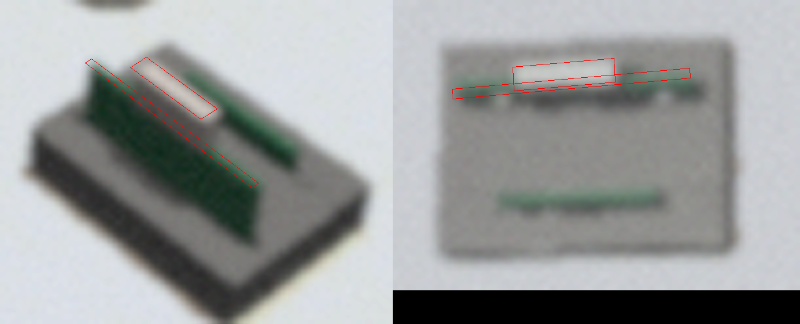

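Request:
send_rows(dr=[[0,0,-0.11],[0,0,-0.22],[0,0,-0.34],[0,0,-0.45],[0,0,-0.56],[0,0,-0.67],[0,0,-0.79],[0,0,-0.9],[0,0,-1.01],[0,0,-1.126],[0,0,-1.126],[0,0,-1.126]], offset=[[30,-31,0],[65,-67,0],[100,-104,0],[135,-140,0],[170,-177,0],[205,-213,0],[242,-252,0],[280,-291,0],[315,-328,-2],[345.5,-359.5,-5],[345.5,-359.5,-5],[345.5,-359.5,-5]], claw=[1,0.5,0.5,0.5,0.5,0.5,0.5,0.5,0.5,0.5,0.5,0.5])

```text
t: 2.7
position: [0.5604, 0.1739, 0.2054]
eef_rot: [[-0.001, 0.998, 0.061], [0.0, 0.061, -0.998], [-1.0, -0.001, -0.0]]
force: [0.4, 0.6, 0.3]
grip_width: 0.0426
```

Request:
send_rows(dr=[[0,0,0],[0,0,0],[0,0,0]], offset=[[0,0,-35],[0,0,-75],[0,0,-75]], claw=[0.5,0.5,0.5])

```text
t: 3.08
position: [0.5565, 0.1744, 0.127]
eef_rot: [[-0.009, 0.998, 0.063], [-0.001, 0.063, -0.998], [-1.0, -0.009, 0.001]]
force: [0.1, -0.1, -0.7]
grip_width: 0.0428
```

```bash
python3 - <<'E'
from fit import *
t=cap("top");s=cap("scene");np.save("t1.npy",t,allow_pickle=True);np.save("s1.npy",s,allow_pickle=True)
st=manip.read_state();print(st["t"],st["position"],st["force"],st["grip_width"])
crop(t,160,160,240,240,8,"t1.png");crop(s,265,150,365,262,6,"s1.png")
a=cv2.imread("pics/t1.png");b=cv2.imread("pics/s1.png");o=np.zeros((680,1240,3),np.uint8);o[:640,:640]=a;o[:b.shape[0],640:]=b[:, :600];cv2.imwrite("pics/ts1.png",cv2.resize(o,(800,439),interpolation=cv2.INTER_AREA))
E
```

```text
3.175 [0.56063809 0.17470333 0.13147081] [ 1.03881613  0.24045057 -0.36732256] 0.04275627364569405
```

View pics/ts1.png

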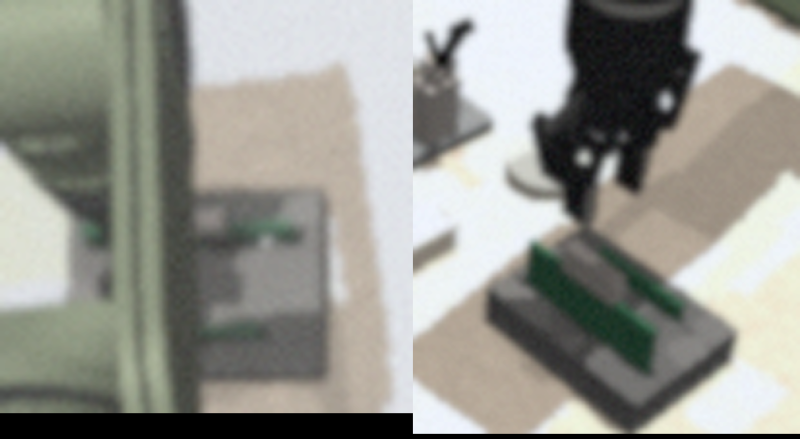

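```bash
python3 - <<'E'
from fit import *
s=load("s1.npy")
T=np.array([.5606,.1745,.1312]);y=np.array([.998,.063,0]);z=np.array([.063,-.998,0]);
m=[]
for sy in(-1,1):
  for g in(.0214,.0214+.012):
    for h in(-.011,.011):
        P=T+sy*g*y+h*z+np.array([0,0,-.012]);u=proj(s,P)[0];m.append(u);print(sy,g,h,u.round(1))
crop(s,290,150,345,225,8,"s1f.png",m)
E
```

```text
-1 0.0214 -0.011 [321.3 209.6]
-1 0.0214 0.011 [315.1 205.4]
-1 0.0334 -0.011 [324.3 207.6]
-1 0.0334 0.011 [318.1 203.5]
1 0.0214 -0.011 [310.3 216.9]
1 0.0214 0.011 [304.2 212.5]
1 0.0334 -0.011 [307.2 218.9]
1 0.0334 0.011 [301.  214.5]
```

View pics/s1f.png

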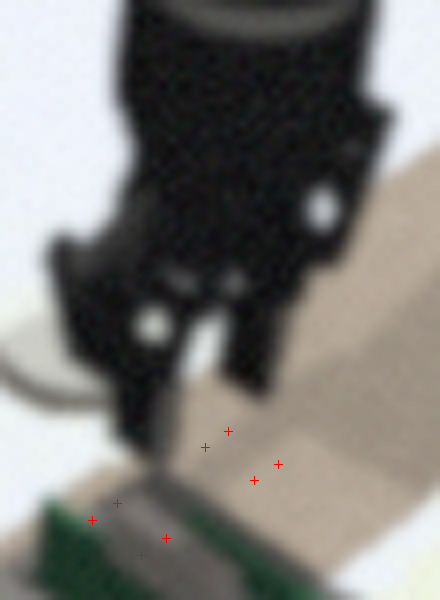

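```bash
python3 - <<'E'
from fit import *
s=load("s1.npy")
T=np.array([.5606,.1745,.1312]);a=.0631
pose=(T[0],T[1],a)
segs=box(-.0425,.0425,-.038,.038,T[2]+.059)+box(-.038,.038,-.0425,.0425,T[2]+.059)+box(-.0334,.0334,-.011,.011,T[2]-.012)+[((0,0,T[2]-.012),(0,0,T[2]+.15))]
bar=(.5606,.1735,.061)
overlay(s,[(pose,segs,(0,0,255)),(bar,box(-.006,.006,-.025,.025,.099),(0,255,0))],270,120,370,225,6,"s1g.png")
E
```

```text
(no output)
```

View pics/s1g.png

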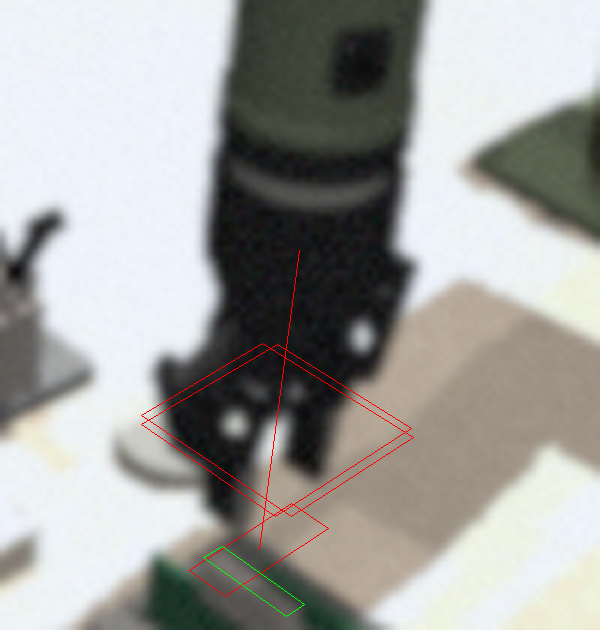

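```bash
python3 - <<'E'
from fit import *
s=cap("scene");np.save("s2.npy",s,allow_pickle=True);st=manip.read_state();T=st["position"];print(st["t"],T)
pose=(T[0],T[1],.0631)
segs=box(-.0334,.0334,-.011,.011,T[2]-.012)+[((0,0,T[2]-.012),(0,0,T[2]+.15))]
overlay(s,[(pose,segs,(0,0,255))],270,120,370,225,6,"s2g.png")
E
```

```text
3.225 [0.56175962 0.17464147 0.13260437]
```

View pics/s2g.png

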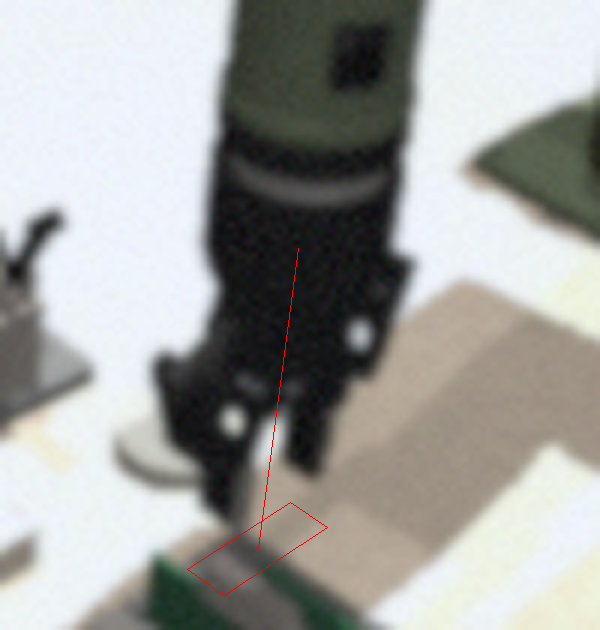

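```bash
python3 - <<'E'
from fit import *
s=load("s2.npy");t=load("t1.npy")
print(proj(s,[[0,0,0]]),proj(t,[[0,0,0]]))
# circles around base z axis at various heights
segs=[]
for z,r in((0,.09),(.1,.06)):
    a=np.linspace(0,2*np.pi,25);segs+=[((r*np.cos(a[i]),r*np.sin(a[i]),z),(r*np.cos(a[i+1]),r*np.sin(a[i+1]),z)) for i in range(24)]
segs+=box(-.1,.1,-.1,.1,0)+[((0,0,0),(0,0,.2))]
overlay(s,[((0,0,0),segs,(0,0,255))],330,60,470,180,5,"base.png")
T=np.array([.5617,.1746,.1326])
overlay(t,[((T[0],T[1],.063),box(-.0334,.0334,-.011,.011,T[2]-.012)+box(-.0425,.0425,-.038,.038,T[2]+.059)+[((0,0,T[2]-.012),(0,0,T[2]+.3))],(0,0,255))],150,140,260,250,6,"t1g.png")
E
```

```text
[[383.43214109 149.35555073]] [[248.86037476 407.6745831 ]]
```

View pics/base.png

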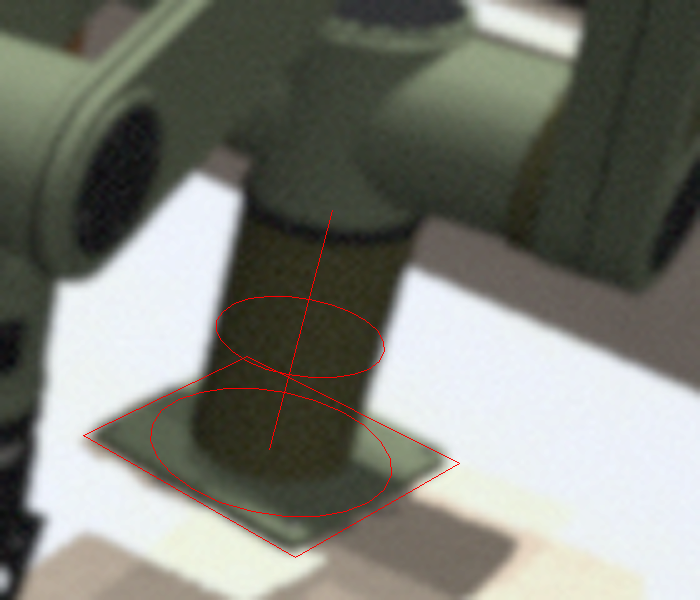

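View pics/t1g.png

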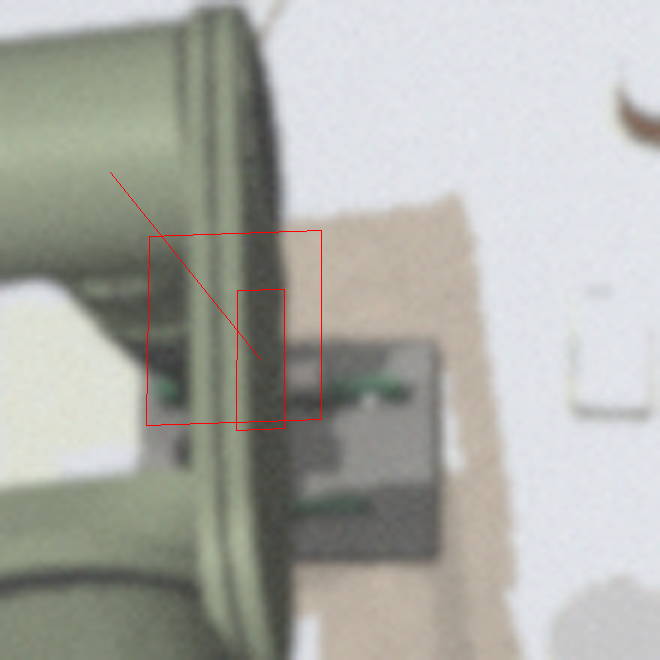

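```bash
python3 - <<'E'
from fit import *
t=load("t.npy");s=load("s.npy")
T=np.array([.2149,.5324,.2094]);a=np.arctan2(.927,.374)
pose=(T[0],T[1],a)
segs=box(-.057,.057,-.011,.011,T[2]-.012)+box(-.0425,.0425,-.038,.038,T[2]+.059)+[((0,0,T[2]-.012),(0,0,T[2]+.2))]
print(proj(t,T),proj(s,T))
overlay(t,[(pose,segs,(0,0,255))],0,250,100,384,4,"g0t.png")
overlay(s,[(pose,segs,(0,0,255))],412,230,512,384,4,"g0s.png")
a=cv2.imread("pics/g0t.png");b=cv2.imread("pics/g0s.png");o=np.zeros((616,800,3),np.uint8);o[:536,:400]=a;o[:616,400:800]=b;cv2.imwrite("pics/g0.png",o[:600])
E
```

```text
[[ 26.42481141 330.5915422 ]] [[531.6694924  205.46409845]]
```

View pics/g0.png

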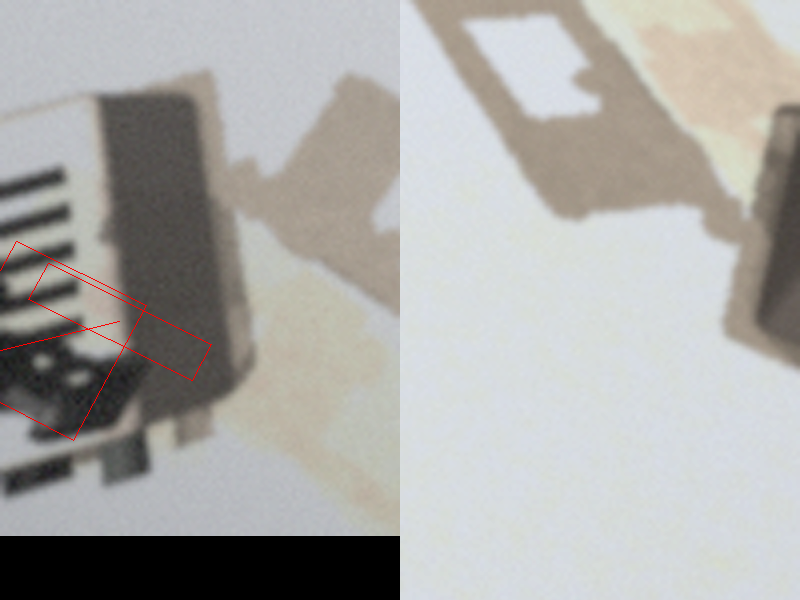

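```bash
python3 - <<'E'
from fit import *
t=load("t.npy")
im=t["frame"][310:384,0:70,::-1];im=cv2.resize(im,None,fx=8,fy=8,interpolation=cv2.INTER_CUBIC);cv2.imwrite("pics/g0z.png",cv2.convertScaleAbs(im,alpha=2.2,beta=15))
E
```

```text
(no output)
```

View pics/g0z.png

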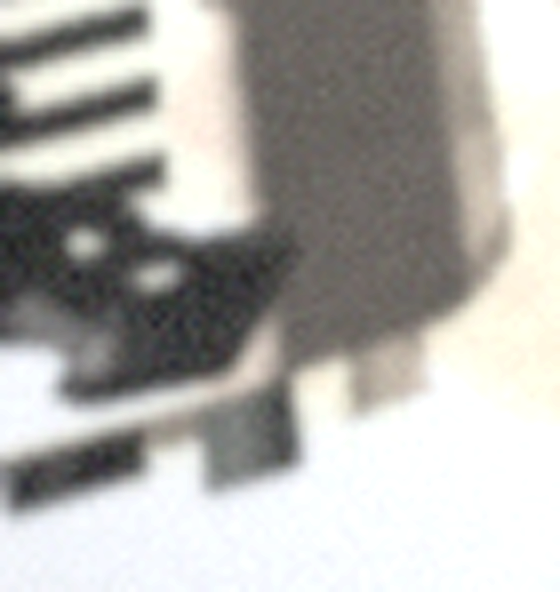

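Request:
send_rows(dr=[[0,0,0],[0,0,0],[0,0,0],[0,0,0]], offset=[[0,0,-15],[0,0,-30],[0,0,-40],[0,0,-40]], claw=[0.5,0.5,0.5,0.5])

```text
t: 3.72
position: [0.5595, 0.1734, 0.0888]
eef_rot: [[-0.003, 0.998, 0.061], [-0.001, 0.061, -0.998], [-1.0, -0.003, 0.0]]
force: [-0.2, 0.1, -0.4]
grip_width: 0.0427
```

```bash
python3 - <<'E'
from fit import *
s=cap("scene");np.save("s3.npy",s,allow_pickle=True);st=manip.read_state();T=st["position"];print(st["t"],T,st["force"])
pose=(T[0],T[1],.0631)
segs=box(-.0334,.0334,-.011,.011,T[2]-.012)+[((0,0,T[2]-.012),(0,0,T[2]+.15))]
bar=(.5606,.1735,.061)
overlay(s,[],275,130,365,250,5,"s3g.png")
overlay(s,[(pose,segs,(0,0,255)),(bar,box(-.006,.006,-.025,.025,.099),(0,255,0))],275,130,365,250,5,"s3h.png")
cv2.imwrite("pics/s3.png",cv2.hconcat([cv2.imread("pics/s3g.png")[:,:390],cv2.imread("pics/s3h.png")[:,:390]]))
E
```

```text
3.775 [0.56027651 0.17347925 0.08974689] [-0.02701685  0.18865572 -0.55126725]
```

View pics/s3.png

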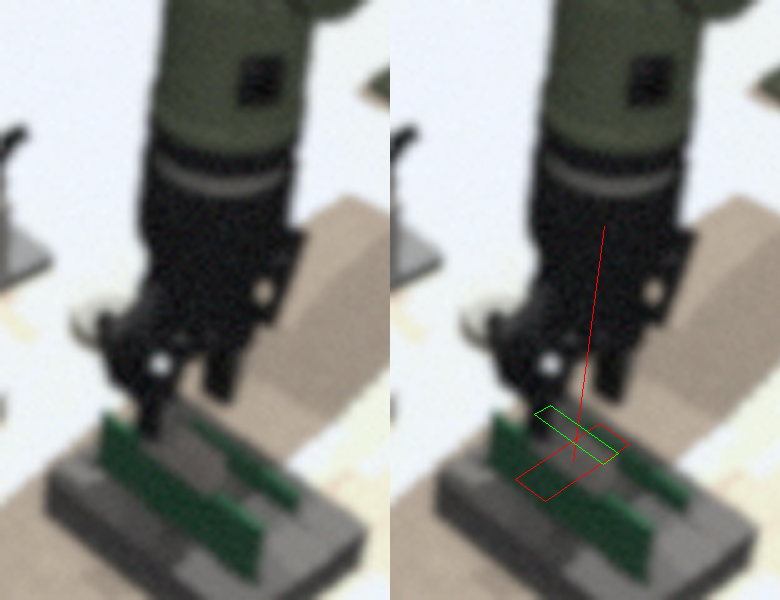

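```bash
python3 - <<'E'
from fit import *
s=load("s3.npy")
for uv in((305,217.5),(319.5,210.5)):
    for z in(.077,.09,.10,.11,.12): print(uv,z,atz(s,uv,z).round(4))
E
```

```text
(305, 217.5) 0.077 [0.5613 0.1503 0.077 ]
(305, 217.5) 0.09 [0.5714 0.1595 0.09  ]
(305, 217.5) 0.1 [0.5791 0.1666 0.1   ]
(305, 217.5) 0.11 [0.5869 0.1737 0.11  ]
(305, 217.5) 0.12 [0.5947 0.1808 0.12  ]
(319.5, 210.5) 0.077 [0.509  0.1541 0.077 ]
(319.5, 210.5) 0.09 [0.52   0.1632 0.09  ]
(319.5, 210.5) 0.1 [0.5285 0.1703 0.1   ]
(319.5, 210.5) 0.11 [0.537  0.1773 0.11  ]
(319.5, 210.5) 0.12 [0.5455 0.1844 0.12  ]
```

Request:
send_rows(dr=[[0,0,0],[0,0,0],[0,0,0]], offset=[[0,0,-10],[0,0,-17],[0,0,-17]], claw=[0.5,0.5,0.5])

```text
t: 4.15
position: [0.56, 0.1735, 0.0726]
eef_rot: [[-0.002, 0.998, 0.061], [-0.0, 0.061, -0.998], [-1.0, -0.002, 0.0]]
force: [-0.4, 0.0, 0.4]
grip_width: 0.0429
```

```bash
python3 - <<'E'
from fit import *
s=cap("scene");np.save("s4.npy",s,allow_pickle=True);st=manip.read_state();T=st["position"];print(st["t"],T,st["force"])
overlay(s,[],280,160,350,250,7,"s4.png")
E
```

```text
4.2 [0.56045668 0.17360389 0.07311265] [ 0.01592534  0.46455371 -0.39321323]
```

View pics/s4.png

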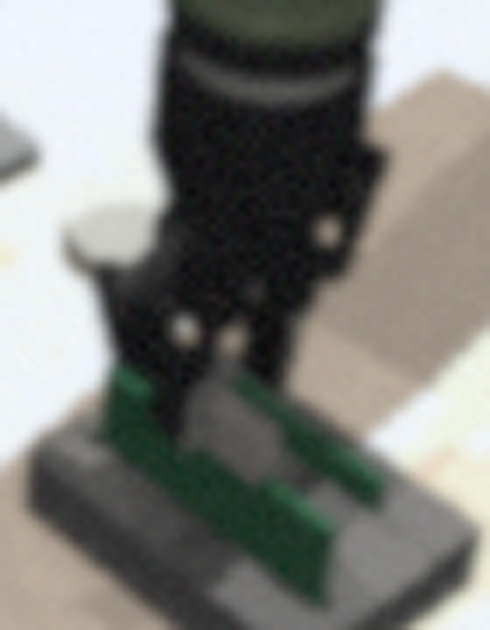

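Request:
send_rows(dr=[[0,0,0],[0,0,0],[0,0,0]], offset=[[0,0,0],[0,0,0],[0,0,0]], claw=[0.25,0.25,0.25])

```text
t: 4.58
position: [0.561, 0.1737, 0.0739]
eef_rot: [[0.0, 0.998, 0.061], [0.0, 0.061, -0.998], [-1.0, 0.001, -0.0]]
force: [0.2, 0.9, -0.3]
grip_width: 0.0213
```

```bash
python3 - <<'E'
from fit import *
s=cap("scene");np.save("s5.npy",s,allow_pickle=True);st=manip.read_state();T=st["position"];print(st["t"],T,st["force"],st["grip_width"])
overlay(s,[],280,160,350,250,7,"s5.png")
E
```

```text
4.625 [0.56096984 0.17368677 0.07379899] [-0.03243     0.82574109 -0.14561987] 0.021493668526575894
```

View pics/s5.png

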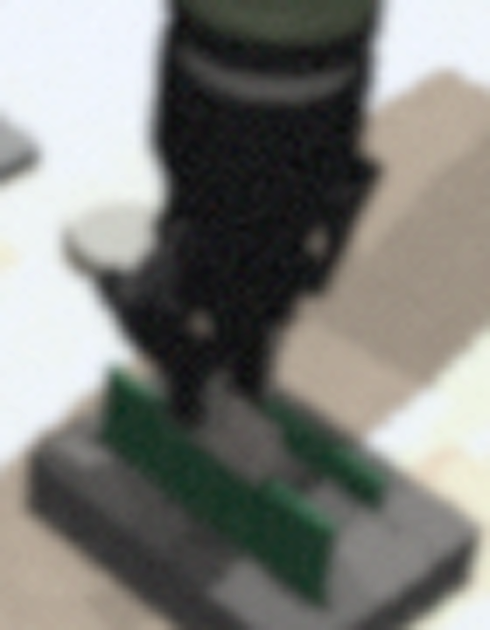

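Request:
send_rows(dr=[[0,0,0],[0,0,0],[0,0,0],[0,0,0],[0,0,0]], offset=[[0,0,2],[0,0,2],[0,0,2],[0,0,2],[0,0,2]], claw=[0.2,0.17,0.14,0.1,0.1])

```text
t: 5.25
position: [0.5612, 0.1737, 0.0759]
eef_rot: [[0.001, 0.998, 0.061], [0.0, 0.061, -0.998], [-1.0, 0.001, -0.0]]
force: [-0.7, -0.5, 2.2]
grip_width: 0.0092
```

```bash
python3 - <<'E'
from fit import *
s=cap("scene");np.save("s6.npy",s,allow_pickle=True);st=manip.read_state();T=st["position"];print(st["t"],T,st["force"],st["grip_width"],st["eef_rot"].round(3),st["ft_torque"].round(2))
overlay(s,[],280,160,350,250,7,"s6.png")
E
```

```text
5.3 [0.56113156 0.17372533 0.07593772] [-0.11079704  0.37901311  2.10308919] 0.009507030216269459 [[ 0.001  0.998  0.061]
 [ 0.     0.061 -0.998]
 [-1.     0.001 -0.   ]] [ 0.    0.04 -0.  ]
```

View pics/s6.png

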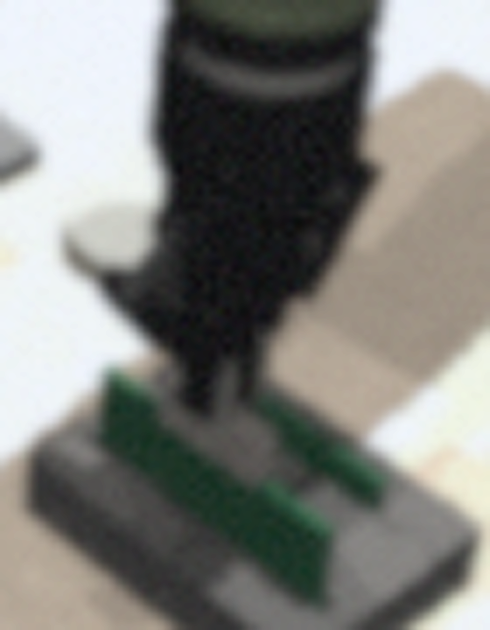

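Request:
send_rows(dr=[[0,0,0],[0,0,0],[0,0,0],[0,0,0],[0,0,0]], offset=[[0,0,1],[0,0,1],[0,0,-6],[0,0,-12],[0,0,-12]], claw=[0.35,0.35,0.35,0.35,0.35])

```text
t: 5.92
position: [0.5598, 0.1735, 0.0623]
eef_rot: [[-0.002, 0.998, 0.061], [-0.0, 0.061, -0.998], [-1.0, -0.002, 0.0]]
force: [-0.4, -0.1, -0.3]
grip_width: 0.0298
```

```bash
python3 - <<'E'
from fit import *
s=cap("scene");np.save("s7.npy",s,allow_pickle=True);st=manip.read_state();T=st["position"];print(st["t"],T,st["force"],st["grip_width"],st["ft_torque"].round(2))
overlay(s,[],280,160,350,250,7,"s7.png")
E
```

```text
5.975 [0.56025843 0.17357108 0.0628335 ] [-0.58494648  0.70884003 -0.50144124] 0.029749213003126135 [-0.02  0.02 -0.  ]
```

View pics/s7.png

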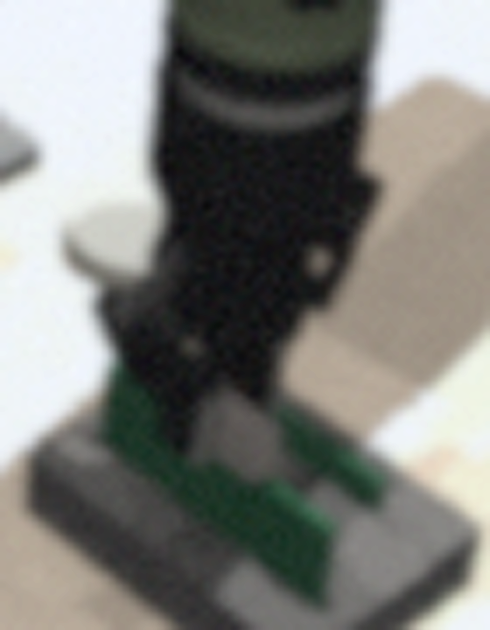

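Request:
send_rows(dr=[[0,0,0],[0,0,0],[0,0,0],[0,0,0],[0,0,0],[0,0,0],[0,0,0],[0,0,0]], offset=[[0,0,-6],[0,0,-10],[0,0,-10],[0,0,-10],[0,0,-10],[0,0,-10],[0,0,-10],[0,0,-10]], claw=[0.35,0.35,0.25,0.2,0.15,0.12,0.08,0.08])

```text
t: 6.98
position: [0.5608, 0.1737, 0.054]
eef_rot: [[0.0, 0.998, 0.061], [0.0, 0.061, -0.998], [-1.0, 0.0, -0.0]]
force: [-1.5, -0.9, 4.3]
grip_width: 0.011
```

```bash
python3 - <<'E'
from fit import *
s=cap("scene");np.save("s8.npy",s,allow_pickle=True);st=manip.read_state();T=st["position"];print(st["t"],T,st["force"],st["grip_width"],st["ft_torque"].round(2))
overlay(s,[],280,160,350,250,7,"s8.png")
E
```

```text
7.025 [0.5608146  0.17367584 0.05392688] [-2.12384392 -0.70773532  3.8746298 ] 0.010477280617230316 [-0.07  0.44 -0.01]
```

View pics/s8.png

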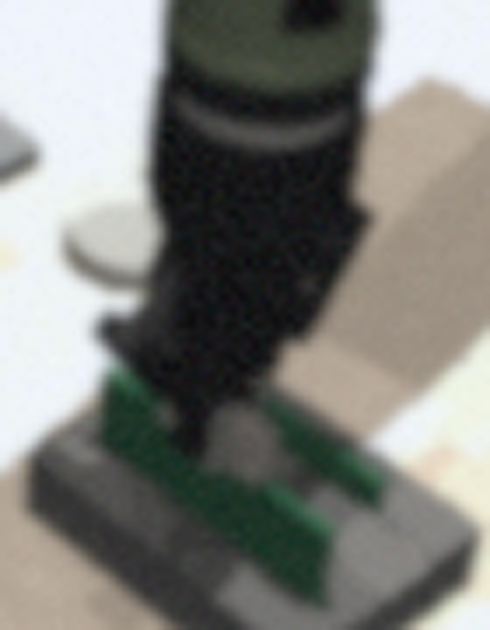

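Request:
send_rows(dr=[[0,0,0],[0,0,0],[0,0,0],[0,0,0],[0,0,0]], offset=[[0,0,0],[0,0,3],[0,0,8],[0,0,14],[0,0,14]], claw=[0,0,0,0,0])

```text
t: 7.65
position: [0.5609, 0.1737, 0.0681]
eef_rot: [[0.0, 0.998, 0.061], [0.0, 0.061, -0.998], [-1.0, 0.0, -0.0]]
force: [0.2, -0.6, -1.7]
grip_width: 0.0111
```

```bash
python3 - <<'E'
from fit import *
s=cap("scene");np.save("s9.npy",s,allow_pickle=True);st=manip.read_state();T=st["position"];print(st["t"],T,st["force"],st["grip_width"],st["ft_torque"].round(2))
overlay(s,[],280,160,350,250,7,"s9.png")
E
```

```text
7.7 [0.56087743 0.17367876 0.06780888] [-0.24295541  0.10513912 -1.134248  ] 0.010650074946995318 [ 0.02  0.03 -0.04]
```

View pics/s9.png

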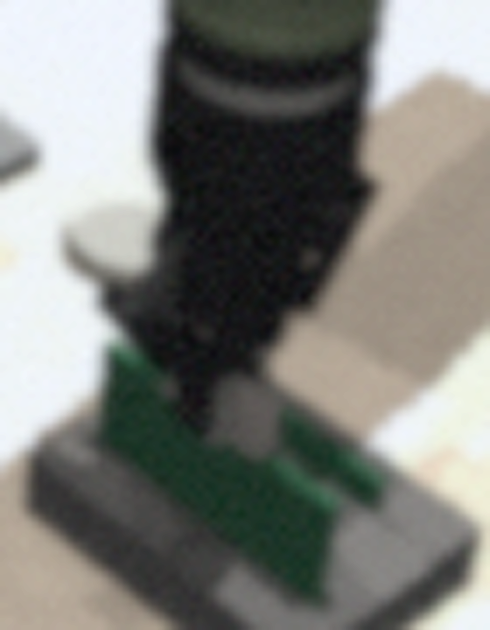

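Request:
send_rows(dr=[[0,0,0],[0,0,0],[0,0,0],[0,0,-0.01],[0,0,-0.02],[0,0,-0.03],[0,0,-0.04],[0,0,-0.05],[0,0,-0.06],[0,0,-0.061],[0,0,-0.061],[0,0,-0.061]], offset=[[0,0,25],[0,0,65],[0,0,105],[-7,-35,130],[-15,-80,136],[-25,-130,136],[-36,-180,136],[-46,-230,136],[-56,-280,136],[-63,-315,136],[-67,-335,136],[-67.3,-337,136]], claw=[0,0,0,0,0,0,0,0,0,0,0,0])

```text
t: 9.2
position: [0.4933, -0.1645, 0.2035]
eef_rot: [[0.0, 1.0, -0.003], [-0.0, -0.003, -1.0], [-1.0, 0.0, 0.0]]
force: [0.7, 0.2, -1.1]
grip_width: 0.0107
```

```bash
python3 - <<'E'
from fit import *
s=cap("scene");t=cap("top");np.save("s10.npy",s,allow_pickle=True);np.save("t10.npy",t,allow_pickle=True);st=manip.read_state();T=st["position"];print(st["t"],T,st["force"],st["grip_width"],st["eef_rot"].round(3))
overlay(s,[],215,80,300,200,5,"s10.png")
overlay(t,[],255,150,355,260,5,"t10.png")
b=cv2.imread("pics/s10.png")[:550];a=cv2.imread("pics/t10.png");o=np.zeros((600,800,3),np.uint8);o[:b.shape[0],:b.shape[1]]=b;o[:550,425:]=a[:,:375];cv2.imwrite("pics/st10.png",o)
E
```

```text
9.3 [ 0.49352744 -0.16300012  0.20347575] [-1.23794875 -0.19084194 -1.91521377] 0.010925244105244295 [[ 0.     1.    -0.   ]
 [ 0.001 -0.    -1.   ]
 [-1.     0.    -0.001]]
```

View pics/st10.png

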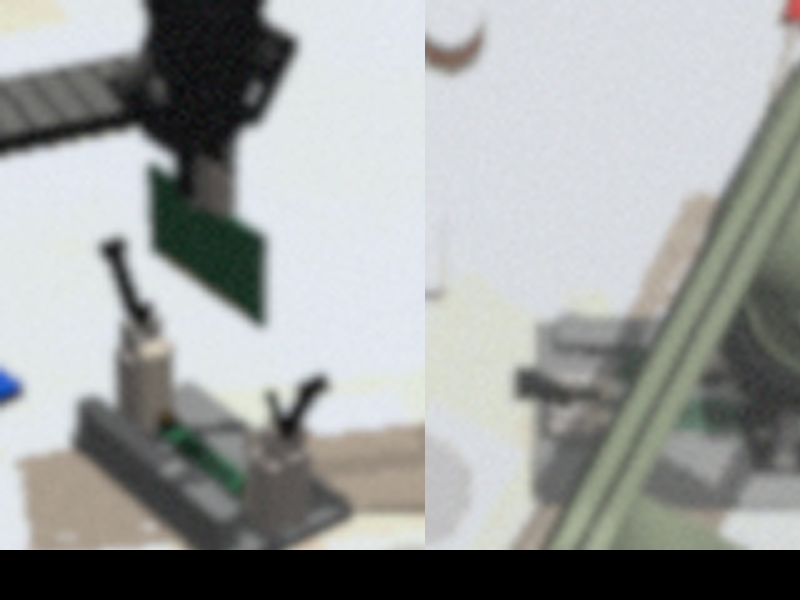

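```bash
python3 - <<'E'
from fit import *
s=load("s10.npy")
z=.2035-.0439
for zz in(z-.003,z,z+.003):
    f=.0025
    segs=[((f,-.06,zz),(f,.06,zz)),((f,-.06,zz),(f,-.06,zz+.065)),((f,.06,zz),(f,.06,zz+.065)),((f,.03,zz+.065),(f,.06,zz+.065))]
    print(zz);q=fit([(s,segs)],[.4959,-.1644,0.],R=(4,3,2,1.5,1.5))
q0=(.4959,-.1644,0)
zz=z
segs=[((f,-.06,zz),(f,.06,zz)),((f,-.06,zz),(f,-.06,zz+.065)),((f,.06,zz),(f,.06,zz+.065)),((f,.03,zz+.065),(f,.06,zz+.065))]
bay=box(-.055,.055,-.095,.095,0)+box(-.0025,.0025,-.062,.062,.074)
overlay(s,[(q0,segs,(0,0,255)),(q0,bay,(0,255,255))],215,100,300,200,6,"s10b.png")
E
```

```text
0.1566
pose [ 0.4914 -0.1678] 0.61 rms 0.35
  seg 0 25 0.08 0.23
  seg 1 25 0.08 0.42
  seg 2 25 -0.13 0.32
  seg 3 25 -0.07 0.34
0.1596
pose [ 0.4944 -0.1637] 0.42 rms 0.35
  seg 0 25 0.12 0.23
  seg 1 25 0.08 0.42
  seg 2 25 -0.13 0.33
  seg 3 25 -0.1 0.33
0.1626
pose [ 0.4975 -0.1598] 0.23 rms 0.36
  seg 0 25 0.13 0.23
  seg 1 25 0.09 0.46
  seg 2 25 -0.13 0.32
  seg 3 25 -0.13 0.32
```

View pics/s10b.png

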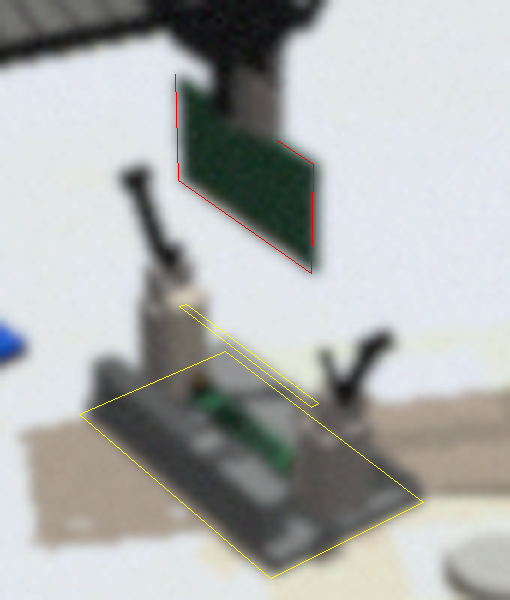

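Request:
send_rows(dr=[[0,0,0],[0,0,0],[0,0,0],[0,0,0],[0,0,0]], offset=[[0.8,0,-20],[0.8,0,-45],[0.8,0,-65],[0.8,0,-72],[0.8,0,-72]], claw=[0,0,0,0,0])

```text
t: 9.93
position: [0.4944, -0.1625, 0.1314]
eef_rot: [[-0.001, 1.0, 0.001], [0.0, 0.001, -1.0], [-1.0, -0.001, -0.0]]
force: [-0.1, 0.2, -1.4]
grip_width: 0.0107
```

```bash
python3 - <<'E'
from fit import *
s=cap("scene");np.save("s11.npy",s,allow_pickle=True);st=manip.read_state();T=st["position"];print(st["t"],T,st["force"],st["grip_width"],st["eef_rot"].round(3))
z=T[2]-.0439;f=.0025
segs=[((f,-.06,z),(f,.06,z)),((f,-.06,z),(f,-.06,z+.065)),((f,.06,z),(f,.06,z+.065)),((f,.03,z+.065),(f,.06,z+.065))]
q=fit([(s,segs)],[.4950,-.1640,0.],R=(3,2,1.5,1.5))
overlay(s,[],215,100,300,200,6,"s11.png")
E
```

```text
9.975 [ 0.49490019 -0.16297961  0.13215797] [ 1.17376126 -0.10248639 -1.05791181] 0.010697429617031804 [[ 0.001  1.     0.001]
 [-0.     0.001 -1.   ]
 [-1.     0.001  0.   ]]
pose [ 0.4956 -0.1589] 0.09 rms 0.47
  seg 0 25 0.16 0.28
  seg 1 19 0.19 0.62
  seg 2 23 -0.08 0.55
  seg 3 25 -0.16 0.28
```

View pics/s11.png

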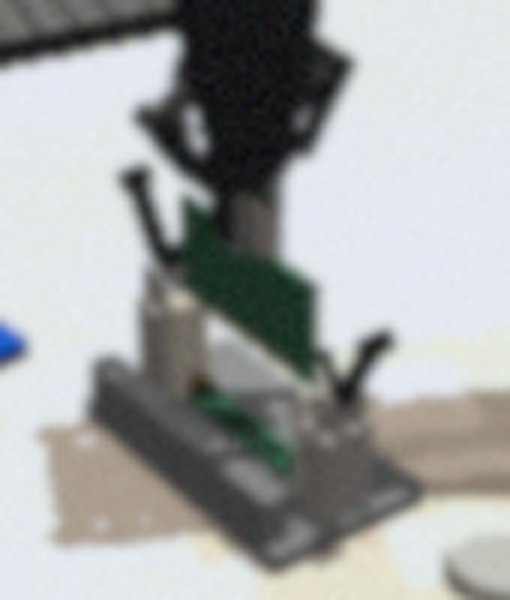

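Request:
send_rows(dr=[[0,0,0],[0,0,0],[0,0,0],[0,0,0]], offset=[[0,0,-4],[0,0,-8],[0,0,-12],[0,0,-12]], claw=[0,0,0,0])

```text
t: 10.48
position: [0.4939, -0.1632, 0.1191]
eef_rot: [[-0.001, 1.0, -0.0], [0.001, -0.0, -1.0], [-1.0, -0.001, -0.001]]
force: [-0.3, 0.5, -1.5]
grip_width: 0.0111
```

Request:
send_rows(dr=[[0,0,0],[0,0,0],[0,0,0],[0,0,0]], offset=[[0,0,-3],[0,0,-6],[0,0,-8],[0,0,-8]], claw=[0,0,0,0])

```text
t: 10.98
position: [0.493, -0.163, 0.1107]
eef_rot: [[-0.003, 1.0, 0.0], [0.001, 0.0, -1.0], [-1.0, -0.003, -0.001]]
force: [-4.1, -0.3, -2.3]
grip_width: 0.011
```

```bash
python3 - <<'E'
from fit import *
s=cap("scene");np.save("s12.npy",s,allow_pickle=True);st=manip.read_state();T=st["position"];print(st["t"],T,st["force"],st["ft_torque"].round(2),st["grip_width"],st["eef_rot"].round(3))
overlay(s,[],215,100,300,200,6,"s12.png")
E
```

```text
11.025 [ 0.49303553 -0.16300072  0.11064827] [-3.94511895 -0.65349447 -2.44167596] [-0.11  0.94  0.03] 0.010641597332004902 [[-0.003  1.     0.   ]
 [ 0.001  0.    -1.   ]
 [-1.    -0.003 -0.001]]
```

View pics/s12.png

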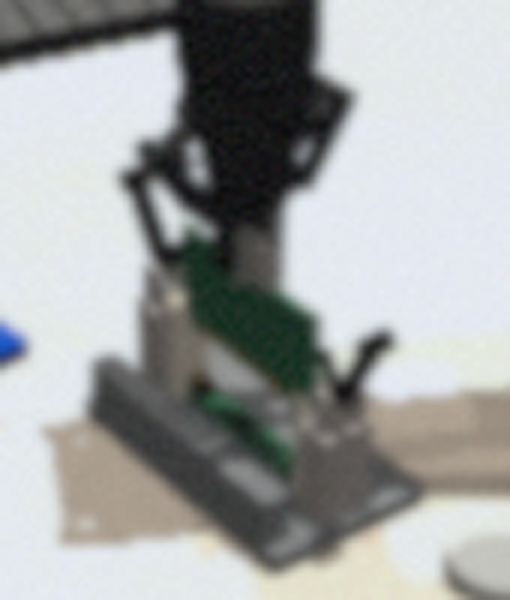

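Request:
send_rows(dr=[[0,0,0],[0,0,0],[0,0,0],[0,0,0]], offset=[[-1.5,0,0],[-2,0,0],[-2,0,-3],[-2,0,-3]], claw=[0,0,0,0])

```text
t: 11.52
position: [0.4926, -0.1634, 0.1085]
eef_rot: [[0.001, 1.0, -0.0], [-0.0, -0.0, -1.0], [-1.0, 0.001, 0.0]]
force: [-1.7, 0.6, -2.2]
grip_width: 0.0109
```

Request:
send_rows(dr=[[0,0,0],[0,0,0],[0,0,0],[0,0,0],[0,0,0]], offset=[[-0.6,0,-2],[-0.6,0,-6],[-0.6,0,-10],[-0.6,0,-14],[-0.6,0,-14]], claw=[0,0,0,0,0])

```text
t: 12.15
position: [0.4916, -0.1632, 0.0941]
eef_rot: [[-0.0, 1.0, -0.0], [0.0, -0.0, -1.0], [-1.0, -0.0, -0.0]]
force: [-1.0, -0.2, -1.9]
grip_width: 0.011
```

Request:
send_rows(dr=[[0,0,0],[0,0,0],[0,0,0],[0,0,0],[0,0,0]], offset=[[0,0,-4],[0,0,-8],[0,0,-12],[0,0,-15],[0,0,-15]], claw=[0,0,0,0,0])

```text
t: 12.78
position: [0.4915, -0.1632, 0.0792]
eef_rot: [[-0.001, 1.0, -0.0], [0.0, -0.0, -1.0], [-1.0, -0.001, -0.0]]
force: [-0.5, 0.1, -0.9]
grip_width: 0.011
```

Request:
send_rows(dr=[[0,0,0],[0,0,0],[0,0,0],[0,0,0]], offset=[[0,0,-2],[0,0,-3.5],[0,0,-5],[0,0,-5]], claw=[0,0,0,0])

```text
t: 13.28
position: [0.4916, -0.1633, 0.0744]
eef_rot: [[-0.0, 1.0, -0.0], [0.0, -0.0, -1.0], [-1.0, -0.0, -0.0]]
force: [0.1, 0.4, -2.4]
grip_width: 0.0107
```

Request:
send_rows(dr=[[0,0,0],[0,0,0],[0,0,0]], offset=[[0,0,-1],[0,0,-2],[0,0,-2]], claw=[0,0,0])

```text
t: 13.65
position: [0.4919, -0.1634, 0.0728]
eef_rot: [[0.0, 1.0, 0.0], [-0.0, 0.0, -1.0], [-1.0, 0.0, 0.0]]
force: [-0.3, 0.2, -0.2]
grip_width: 0.011
```

Request:
send_rows(dr=[[0,0,0],[0,0,0],[0,0,0]], offset=[[0,0,-1],[0,0,-2],[0,0,-2]], claw=[0,0,0])

```text
t: 14.02
position: [0.4922, -0.1636, 0.0726]
eef_rot: [[0.001, 1.0, 0.0], [-0.001, 0.0, -1.0], [-1.0, 0.001, 0.001]]
force: [-3.2, 1.5, 11.2]
grip_width: 0.0107
```

Request:
send_rows(dr=[[0,0,0],[0,0,0],[0,0,0],[0,0,0],[0,0,0],[0,0,0]], offset=[[0,0,1.5],[0,0,1.8],[0,0,1.8],[0,0,1.8],[0,0,1.8],[0,0,1.8]], claw=[0,0,0.15,0.25,0.4,0.4])

```text
t: 14.78
position: [0.4917, -0.1633, 0.0723]
eef_rot: [[-0.0, 1.0, -0.0], [0.0, -0.0, -1.0], [-1.0, -0.0, -0.0]]
force: [-0.4, -0.0, -0.5]
grip_width: 0.0343
```

Request:
send_rows(dr=[[0,0,0],[0,0,0],[0,0,0],[0,0,0],[0,0,0],[0,0,0]], offset=[[0,0,8],[0,0,25],[0,0,55],[0,0,90],[0,0,120],[0,0,120]], claw=[0.4,0.4,0.4,0.2,0,0])

```text
t: 15.52
position: [0.4943, -0.1647, 0.1971]
eef_rot: [[0.008, 1.0, 0.0], [-0.004, 0.0, -1.0], [-1.0, 0.008, 0.004]]
force: [-0.0, 0.3, -0.2]
grip_width: -0.0002
```

```bash
python3 - <<'E'
from fit import *
s=cap("scene");t=cap("top");np.save("s13.npy",s,allow_pickle=True);np.save("t13.npy",t,allow_pickle=True);st=manip.read_state();T=st["position"];print(st["t"],T,st["force"],st["ft_torque"].round(2),st["grip_width"])
overlay(s,[],215,60,300,200,4,"s13.png")
overlay(t,[],255,150,365,270,4,"t13.png")
b=cv2.imread("pics/s13.png");a=cv2.imread("pics/t13.png");o=np.zeros((600,800,3),np.uint8);o[:b.shape[0],:b.shape[1]]=b;o[:480,350:350+440]=a;cv2.imwrite("pics/st13.png",o)
E
```

```text
15.625 [ 0.49181844 -0.16336945  0.19305599] [ 0.07469253 -0.30913528 -0.59427841] [ 0.04 -0.01  0.02] 0.00031743758623949884
```

View pics/st13.png

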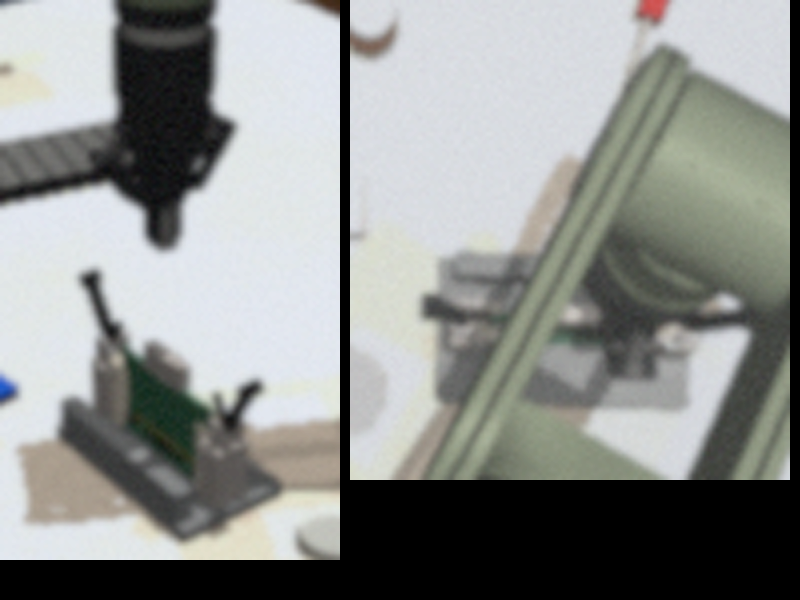

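```bash
python3 - <<'E'
from fit import *
s=load("s13.npy")
for z in(.17,.18,.19,.2,.21,.22,.23): print(z,proj(s,[.4918+.003,-.1634+.003,z])[0].round(1))
crop(s,230,95,285,135,12,"tip13.png",[proj(s,[.4918,-.1634,z])[0] for z in(.179,.193,.216)])
for l in("tip_left","tip_right"): print(l,[(round(d["p"],2),d["xy"]) for d in manip.pinpoint(cap("scene"),l)])
E
```

```text
0.17 [256.6 134.4]
0.18 [256.6 131.7]
0.19 [256.6 129. ]
0.2 [256.6 126.3]
0.21 [256.6 123.5]
0.22 [256.6 120.6]
0.23 [256.6 117.8]
tip_left [(0.59, [208.0, 133.7]), (0.44, [276.6, 154.9]), (0.41, [222.7, 225.8])]
tip_right [(0.56, [175.4, 111.8]), (0.43, [236.2, 134.4])]
```

View pics/tip13.png

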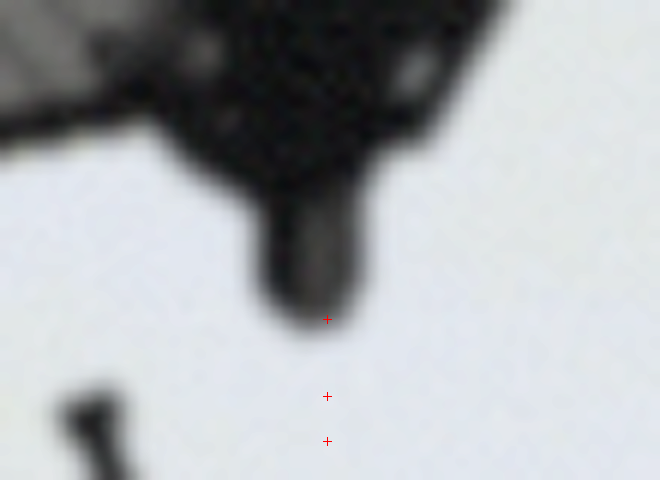

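Request:
send_rows(dr=[[0,0,0],[0.1,0,0],[0.25,0,0],[0.4,0,0],[0.5,0,0],[0.5,0,0],[0.5,0,0]], offset=[[0,25,0],[0,60,0],[0,100,0],[0,130,0],[0,143,0],[0,143,0],[0,143,0]], claw=[0,0,0,0,0,0,0])

```text
t: 16.7
position: [0.4916, -0.0205, 0.1921]
eef_rot: [[-0.001, 1.0, -0.0], [0.479, -0.0, -0.878], [-0.878, -0.001, -0.479]]
force: [0.2, -0.9, -0.2]
grip_width: -0.0002
```

```bash
python3 - <<'E'
from fit import *
s=cap("scene");np.save("s14.npy",s,allow_pickle=True);st=manip.read_state();T=st["position"];print(st["t"],T,st["force"],st["eef_rot"].round(3))
X=st["eef_rot"][:,0]
A=T-.020*X; B=T+.014*X+np.array([0,0,.034]); C=T+.014*X
print([proj(s,p)[0].round(1) for p in(A,B,C)])
crop(s,225,70,315,180,5,"tip14.png",[proj(s,p)[0] for p in(A,B,C)])
E
```

```text
16.75 [ 0.49180176 -0.02040862  0.19242127] [-0.29874665  0.06007017  0.15553538] [[-0.     1.     0.   ]
 [ 0.478  0.    -0.878]
 [-0.878  0.    -0.478]]
[array([284.2, 140.8]), array([287.9, 141.9]), array([287.3, 151.7])]
```

View pics/tip14.png

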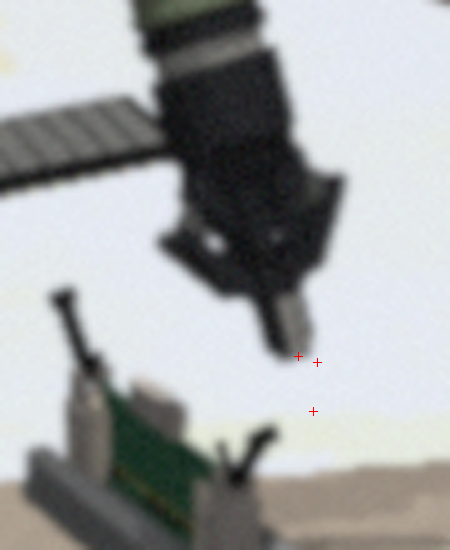

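Request:
send_rows(dr=[[-0.17,0,0],[-0.34,0,0],[-0.5,0,0],[-0.5,0,0],[-0.5,0,0],[-0.5,0,0],[-0.5,0,0]], offset=[[0,2,0],[0,2,0],[0,2,-15],[0,2,-45],[0,2,-75],[0,2,-87],[0,2,-87]], claw=[0,0,0,0,0,0,0])

```text
t: 17.62
position: [0.4914, -0.0182, 0.1052]
eef_rot: [[-0.001, 1.0, 0.0], [0.0, 0.0, -1.0], [-1.0, -0.001, -0.0]]
force: [1.0, 0.0, 0.1]
grip_width: -0.0004
```

```bash
python3 - <<'E'
from fit import *
s=cap("scene");np.save("s15.npy",s,allow_pickle=True);st=manip.read_state();T=st["position"];print(st["t"],T,st["force"],st["eef_rot"].round(3))
crop(s,225,70,315,180,5,"s15.png",[proj(s,p)[0] for p in([.4917,-.0515,.137],[.4917,-.275,.137])])
E
```

```text
17.675 [ 0.49227445 -0.0184801   0.10607479] [ 0.7808636   0.58456684 -0.33327289] [[ 0.001  1.    -0.   ]
 [-0.    -0.    -1.   ]
 [-1.     0.001  0.   ]]
```

View pics/s15.png

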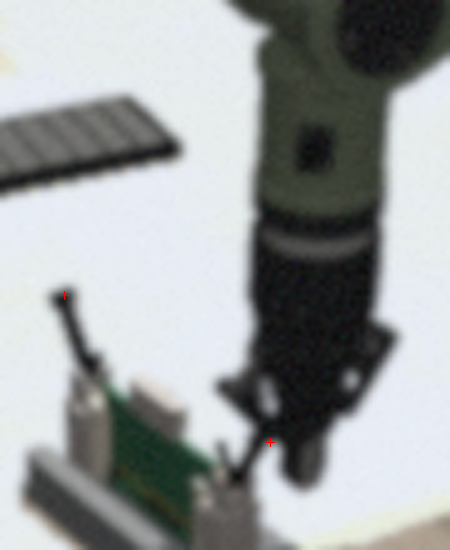

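Request:
send_rows(dr=[[0,0,0],[0,0,0],[0,0,0],[0,0,0],[0,0,0],[0,0,0]], offset=[[0,-8,0],[0,-13,0],[0,-17,0],[0,-21,0],[0,-25,0],[0,-28,0]], claw=[0,0,0,0,0,0])

```text
t: 18.42
position: [0.4918, -0.0463, 0.1055]
eef_rot: [[0.0, 1.0, -0.0], [0.0, -0.0, -1.0], [-1.0, 0.0, -0.0]]
force: [-0.2, 0.6, 1.2]
grip_width: 0.0003
```

Request:
send_rows(dr=[[0,0,0],[0,0,0],[0,0,0],[0,0,0]], offset=[[0,-4,1],[0,-8,2],[0,-11,3],[0,-13,4]], claw=[0,0,0,0])

```text
t: 18.92
position: [0.4915, -0.0596, 0.1092]
eef_rot: [[-0.0, 1.0, -0.0], [-0.0, -0.0, -1.0], [-1.0, -0.0, 0.0]]
force: [-0.4, 0.8, -0.7]
grip_width: 0.0001
```

```bash
python3 - <<'E'
from fit import *
s=cap("scene");np.save("s16.npy",s,allow_pickle=True);st=manip.read_state();T=st["position"];print(st["t"],T,st["force"])
crop(s,225,70,315,180,5,"s16.png")
E
```

```text
18.975 [ 0.49158176 -0.05978743  0.10936303] [ 0.05569277 -0.1881965   0.34042128]
```

View pics/s16.png

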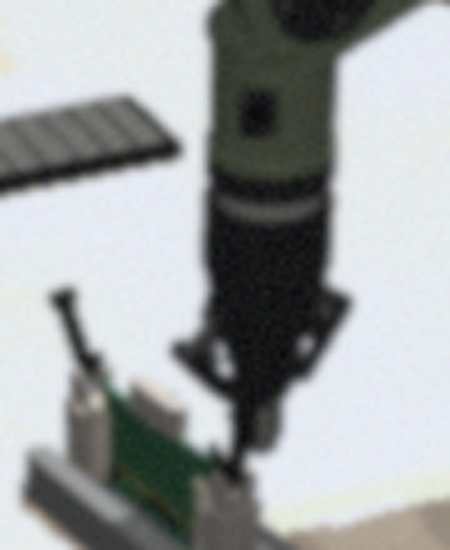

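Request:
send_rows(dr=[[0,0,0],[0,0,0],[0,0,0]], offset=[[0,-1.5,0],[0,-3,0.5],[0,-4,1]], claw=[0,0,0])

```text
t: 19.35
position: [0.4916, -0.0634, 0.1103]
eef_rot: [[-0.0, 1.0, 0.0], [0.0, 0.0, -1.0], [-1.0, -0.0, -0.0]]
force: [0.7, 0.9, -0.4]
grip_width: 0.0002
```

Request:
send_rows(dr=[[0,0,0],[0,0,0],[0,0,0]], offset=[[0,-1,0.3],[0,-2,0.6],[0,-3,1]], claw=[0,0,0])

```text
t: 19.73
position: [0.4917, -0.0663, 0.1113]
eef_rot: [[-0.0, 1.0, 0.0], [0.0, 0.0, -1.0], [-1.0, -0.0, -0.0]]
force: [-0.2, -0.2, -0.2]
grip_width: -0.0002
```

Request:
send_rows(dr=[[0.035,0,0],[0.07,0,0],[0.087,0,0]], offset=[[0,-0.95,0.5],[0,-1.9,1],[0,-2.4,1.2]], claw=[0,0,0])

```text
t: 20.1
position: [0.4918, -0.069, 0.1128]
eef_rot: [[0.0, 1.0, -0.001], [0.088, -0.001, -0.996], [-0.996, 0.0, -0.088]]
force: [-0.3, 1.4, 1.3]
grip_width: -0.0
```

Request:
send_rows(dr=[[0.025,0,0],[0.05,0,0],[0.07,0,0]], offset=[[0,-0.7,0.3],[0,-1.3,0.6],[0,-1.9,0.9]], claw=[0,0,0])

```text
t: 20.48
position: [0.4918, -0.07, 0.1138]
eef_rot: [[0.0, 1.0, -0.0], [0.159, -0.0, -0.987], [-0.987, 0.0, -0.159]]
force: [-1.4, 4.7, 2.5]
grip_width: 0.0001
```

Request:
send_rows(dr=[[0.02,0,0],[0.04,0,0],[0.05,0,0]], offset=[[0,-0.6,0.2],[0,-1.1,0.4],[0,-1.4,0.5]], claw=[0,0,0])

```text
t: 20.85
position: [0.4918, -0.0716, 0.1144]
eef_rot: [[0.0, 1.0, -0.0], [0.207, -0.0, -0.978], [-0.978, 0.0, -0.207]]
force: [-0.7, 5.2, 5.7]
grip_width: -0.0001
```

Request:
send_rows(dr=[[0.02,0,0],[0.04,0,0],[0.05,0,0]], offset=[[0,-0.6,0.2],[0,-1.1,0.3],[0,-1.4,0.4]], claw=[0,0,0])

```text
t: 21.22
position: [0.4918, -0.0731, 0.1148]
eef_rot: [[0.0, 1.0, 0.0], [0.256, 0.0, -0.967], [-0.967, 0.0, -0.256]]
force: [-0.9, 4.0, 5.0]
grip_width: 0.0
```

Request:
send_rows(dr=[[0.02,0,0],[0.035,0,0],[0.04,0,0]], offset=[[0,-0.6,0.1],[0,-1.0,0.2],[0,-1.2,0.3]], claw=[0,0,0])

```text
t: 21.6
position: [0.4919, -0.0747, 0.1151]
eef_rot: [[0.0, 1.0, 0.0], [0.293, -0.0, -0.956], [-0.956, 0.0, -0.293]]
force: [-1.3, 3.9, 4.7]
grip_width: -0.0001
```

Request:
send_rows(dr=[[0.015,0,0],[0.025,0,0],[0.03,0,0]], offset=[[0,-0.4,0.1],[0,-0.7,0.1],[0,-0.8,0.2]], claw=[0,0,0])

```text
t: 21.98
position: [0.4919, -0.0751, 0.1153]
eef_rot: [[0.0, 1.0, 0.0], [0.323, 0.0, -0.946], [-0.946, 0.0, -0.323]]
force: [-0.4, 5.0, 5.6]
grip_width: -0.0001
```

Request:
send_rows(dr=[[0.015,0,0],[0.03,0,0],[0.03,0,0]], offset=[[0,-0.4,0.1],[0,-0.8,0.1],[0,-0.8,0.1]], claw=[0,0,0])

```text
t: 22.35
position: [0.4919, -0.0751, 0.1158]
eef_rot: [[0.0, 1.0, 0.0], [0.353, 0.0, -0.936], [-0.936, 0.0, -0.353]]
force: [-1.2, 5.9, 7.8]
grip_width: 0.0
```

Request:
send_rows(dr=[[0.015,0,0],[0.03,0,0],[0.03,0,0]], offset=[[0,-0.4,0.1],[0,-0.8,0.1],[0,-0.8,0.1]], claw=[0,0,0])

```text
t: 22.72
position: [0.4919, -0.0749, 0.1164]
eef_rot: [[-0.0, 1.0, 0.0], [0.383, 0.0, -0.924], [-0.924, 0.0, -0.383]]
force: [-1.2, 8.6, 9.8]
grip_width: -0.0
```

Request:
send_rows(dr=[[0,0,0],[-0.15,0,0],[-0.3,0,0],[-0.387,0,0],[-0.387,0,0],[-0.387,0,0],[-0.387,0,0],[-0.387,0,0],[-0.387,0,0],[-0.387,0,0],[-0.387,0,0],[-0.387,0,0]], offset=[[0,8,3],[0,22,10],[0,30,25],[0,30,50],[0,20,75],[0,-20,75],[0,-65,75],[0,-115,75],[0,-165,75],[0,-210,75],[0,-231,75],[0,-231,75]], claw=[0,0,0,0,0,0,0,0,0,0,0,0])

```text
t: 24.22
position: [0.4913, -0.3091, 0.1895]
eef_rot: [[-0.001, 1.0, -0.002], [0.0, -0.002, -1.0], [-1.0, -0.001, -0.0]]
force: [-0.7, 1.2, 0.1]
grip_width: -0.0
```

```bash
python3 - <<'E'
from fit import *
s=cap("scene");np.save("s17.npy",s,allow_pickle=True);st=manip.read_state();T=st["position"];print(st["t"],T,st["force"],st["eef_rot"].round(3))
crop(s,205,70,295,190,5,"s17.png")
E
```

```text
24.275 [ 0.49144066 -0.30770794  0.18951934] [0.06473382 0.54402656 0.06653809] [[-0.001  1.    -0.001]
 [ 0.001 -0.001 -1.   ]
 [-1.    -0.001 -0.001]]
```

View pics/s17.png

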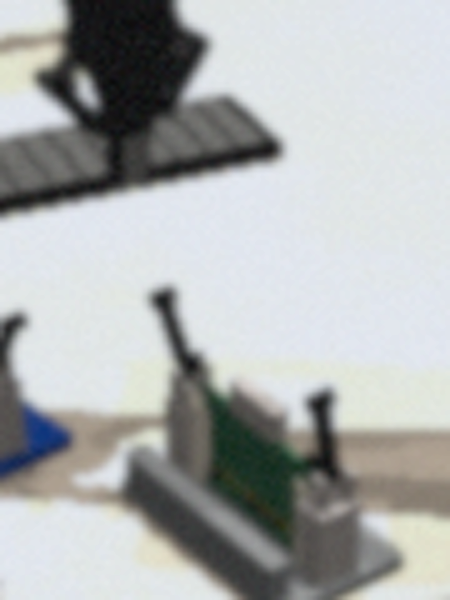

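```bash
python3 - <<'E'
from fit import *
t=load("t.npy")
print(atz(t,(384.6,200.3),0),"corners", [atz(t,(x/1.5,y/1.5),.0).round(3) for x,y in((537,275),(540,328),(632,324),(628,272))],"lever tips",atz(t,(536/1.5,296/1.5),.137).round(3),atz(t,(366.1,196.5),.137).round(3),atz(t,(668/1.5,286/1.5),.137).round(3))
E
```

```text
[ 0.60060234 -0.4084381   0.        ] corners [array([ 0.653, -0.326,  0.   ]), array([ 0.54 , -0.329,  0.   ]), array([ 0.554, -0.521,  0.   ]), array([ 0.666, -0.521,  0.   ])] lever tips [ 0.578 -0.285  0.137] [ 0.581 -0.31   0.137] [ 0.604 -0.532  0.137]
```

Request:
send_rows(dr=[[0,0,0],[0,0,0],[0,0,0],[0,0,0],[0,0,0],[0,0,0],[0,0,0],[0,0,0],[0,0,0],[0,0,0],[0,0,0],[0,0,0]], offset=[[0,0,-25],[0,0,-60],[0,0,-80],[0,0,-84],[0,7,-84],[0,12,-84],[0,16,-84],[0,20,-84],[0,24,-84],[0,28,-84],[0,32,-83],[0,36,-82]], claw=[0,0,0,0,0,0,0,0,0,0,0,0])

```text
t: 25.78
position: [0.4916, -0.2716, 0.108]
eef_rot: [[-0.0, 1.0, -0.0], [0.0, -0.0, -1.0], [-1.0, -0.0, -0.0]]
force: [-0.2, -1.0, 0.7]
grip_width: 0.0001
```

Request:
send_rows(dr=[[0,0,0],[0,0,0],[0,0,0]], offset=[[0,2,0.7],[0,4,1.4],[0,6,2]], claw=[0,0,0])

```text
t: 26.15
position: [0.4915, -0.2657, 0.1098]
eef_rot: [[-0.001, 1.0, -0.0], [0.001, -0.0, -1.0], [-1.0, -0.001, -0.001]]
force: [0.4, -0.1, -1.0]
grip_width: 0.0004
```

```bash
python3 - <<'E'
from fit import *
s=cap("scene");np.save("s18.npy",s,allow_pickle=True);st=manip.read_state();T=st["position"];print(st["t"],T,st["force"],st["eef_rot"].round(3))
crop(s,205,70,295,190,5,"s18.png")
E
```

```text
26.2 [ 0.4915084  -0.26549335  0.10989695] [ 0.74727075 -0.09108036 -0.41214934] [[-0.001  1.     0.   ]
 [ 0.001  0.    -1.   ]
 [-1.    -0.001 -0.001]]
```

View pics/s18.png

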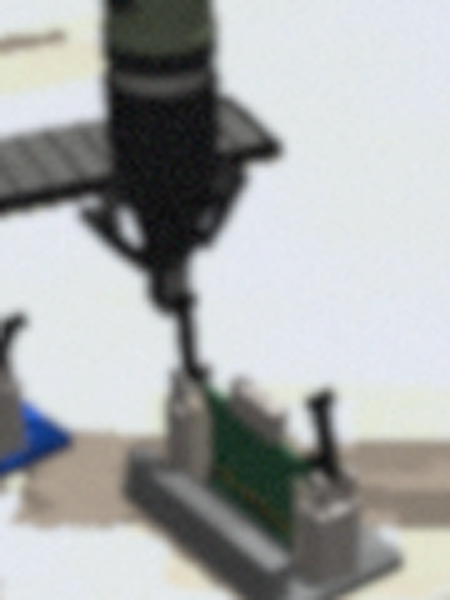

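Request:
send_rows(dr=[[0,0,0],[0,0,0],[0,0,0],[0,0,0]], offset=[[0,1.5,0.4],[0,3,0.8],[0,4.5,1.2],[0,5.7,1.5]], claw=[0,0,0,0])

```text
t: 26.7
position: [0.4917, -0.2603, 0.1116]
eef_rot: [[0.0, 1.0, -0.0], [-0.0, -0.0, -1.0], [-1.0, 0.0, 0.0]]
force: [-0.0, -1.9, -0.2]
grip_width: -0.0001
```

Request:
send_rows(dr=[[-0.035,0,0],[-0.07,0,0],[-0.087,0,0]], offset=[[0,0.95,0.5],[0,1.9,1],[0,2.4,1.2]], claw=[0,0,0])

```text
t: 27.08
position: [0.4918, -0.2577, 0.1131]
eef_rot: [[0.0, 1.0, 0.001], [-0.089, 0.001, -0.996], [-0.996, 0.0, 0.089]]
force: [-0.2, -2.3, -0.8]
grip_width: -0.0002
```

Request:
send_rows(dr=[[-0.02,0,0],[-0.04,0,0],[-0.05,0,0]], offset=[[0,0.6,0.2],[0,1.1,0.4],[0,1.4,0.6]], claw=[0,0,0])

```text
t: 27.45
position: [0.4918, -0.2571, 0.1137]
eef_rot: [[0.0, 1.0, 0.0], [-0.139, 0.0, -0.99], [-0.99, 0.0, 0.139]]
force: [-0.6, -4.1, -0.0]
grip_width: -0.0001
```

Request:
send_rows(dr=[[-0.02,0,0],[-0.04,0,0],[-0.05,0,0]], offset=[[0,0.6,0.2],[0,1.1,0.3],[0,1.4,0.4]], claw=[0,0,0])

```text
t: 27.82
position: [0.4919, -0.2559, 0.1144]
eef_rot: [[0.0, 1.0, 0.0], [-0.188, 0.0, -0.982], [-0.982, 0.0, 0.188]]
force: [-1.8, -5.5, 1.6]
grip_width: -0.0
```

Request:
send_rows(dr=[[-0.02,0,0],[-0.04,0,0],[-0.05,0,0]], offset=[[0,0.6,0.2],[0,1.1,0.3],[0,1.4,0.4]], claw=[0,0,0])

```text
t: 28.2
position: [0.4919, -0.2544, 0.1149]
eef_rot: [[0.0, 1.0, -0.0], [-0.237, -0.0, -0.972], [-0.972, 0.0, 0.237]]
force: [-1.2, -4.4, 2.4]
grip_width: -0.0003
```

Request:
send_rows(dr=[[-0.02,0,0],[-0.035,0,0],[-0.04,0,0]], offset=[[0,0.6,0.1],[0,1.0,0.2],[0,1.2,0.3]], claw=[0,0,0])

```text
t: 28.58
position: [0.492, -0.2524, 0.1149]
eef_rot: [[0.001, 1.0, 0.0], [-0.274, 0.0, -0.962], [-0.962, 0.001, 0.274]]
force: [-0.8, -4.2, 5.0]
grip_width: -0.0
```

Request:
send_rows(dr=[[-0.02,0,0],[-0.035,0,0],[-0.04,0,0]], offset=[[0,0.6,0.1],[0,1.0,0.1],[0,1.2,0.2]], claw=[0,0,0])

```text
t: 28.95
position: [0.4921, -0.2524, 0.1155]
eef_rot: [[0.001, 1.0, 0.0], [-0.315, 0.001, -0.949], [-0.949, 0.0, 0.315]]
force: [-0.9, -7.3, 5.5]
grip_width: 0.0003
```

Request:
send_rows(dr=[[-0.015,0,0],[-0.03,0,0],[-0.03,0,0]], offset=[[0,0.4,0.1],[0,0.8,0.1],[0,0.8,0.1]], claw=[0,0,0])

```text
t: 29.32
position: [0.4921, -0.2524, 0.116]
eef_rot: [[0.001, 1.0, 0.001], [-0.344, 0.001, -0.939], [-0.939, 0.0, 0.344]]
force: [-2.0, -9.5, 4.9]
grip_width: -0.0001
```

Request:
send_rows(dr=[[-0.015,0,0],[-0.02,0,0],[-0.02,0,0]], offset=[[0,0.4,0],[0,0.5,0.1],[0,0.5,0.1]], claw=[0,0,0])

```text
t: 29.7
position: [0.4921, -0.2526, 0.1164]
eef_rot: [[0.001, 1.0, 0.0], [-0.364, 0.001, -0.931], [-0.931, 0.0, 0.364]]
force: [-2.1, -10.9, 4.7]
grip_width: -0.0002
```

Request:
send_rows(dr=[[0,0,0],[0.15,0,0],[0.3,0,0],[0.367,0,0],[0.367,0,0],[0.367,0,0],[0.367,0,0],[0.367,0,0],[0.367,0,0],[0.367,0,0],[0.367,0,0],[0.367,0,0]], offset=[[0,-8,3],[0,-22,10],[0,-30,25],[0,-30,55],[0,-25,90],[-10,10,120],[-20,60,135],[-30,110,135],[-40,160,135],[-50,210,135],[-60,260,135],[-70,300,135]], claw=[0,0,0,0,0,0,0,0,0,0,0,0])

```text
t: 31.2
position: [0.4198, 0.0533, 0.2484]
eef_rot: [[-0.003, 1.0, 0.001], [0.003, 0.001, -1.0], [-1.0, -0.003, -0.003]]
force: [0.8, -0.6, 0.3]
grip_width: -0.0001
```

Request:
send_rows(dr=[[0,0,0],[0,0,0],[0,0,0]], offset=[[0,50,0],[0,100,0],[0,100,0]], claw=[0,0,0])

```text
t: 31.58
position: [0.4197, 0.1538, 0.2484]
eef_rot: [[-0.004, 1.0, 0.006], [0.003, 0.006, -1.0], [-1.0, -0.004, -0.003]]
force: [0.4, -0.5, 0.0]
grip_width: 0.0004
```

```bash
python3 - <<'E'
from fit import *
s=cap("scene");t=cap("top");np.save("s19.npy",s,allow_pickle=True);np.save("t19.npy",t,allow_pickle=True);st=manip.read_state();print(st["t"],st["position"],st["force"])
overlay(s,[],215,90,300,200,5,"s19.png");overlay(t,[],255,190,365,270,5,"t19.png")
b=cv2.imread("pics/s19.png");a=cv2.imread("pics/t19.png");o=np.zeros((550,800,3),np.uint8);o[:550,:380]=b[:,:380];o[:400,380:]=a[:,:420];cv2.imwrite("pics/st19.png",o)
q=(.4950,-.1640,0.);f=.0025
for nm in ("s13.npy","s19.npy"):
    im=load(nm)
    print(nm)
    for z in(.0207,.0247,.0287):
        segs=[((f,-.028,z+.065),(f,-.055,z+.065)),((f,.028,z+.065),(f,.05,z+.065)),((.006,-.025,z+.089),(.006,.025,z+.089)),((-.006,-.025,z+.089),(-.006,.025,z+.089))]
    # z estimate: fit vertical shift of bar top edges given x,y
    import numpy as np
    from scipy.ndimage import gaussian_filter
    g=gaussian_filter(cv2.cvtColor(im["frame"],cv2.COLOR_RGB2GRAY).astype(float),.7)
    for yy in(-.0225,-.015,0,.015,.0225):
        zs=np.arange(.08,.15,.0002)
        uv=proj(im,np.c_[np.full_like(zs,q[0]-.006),np.full_like(zs,q[1]+yy),zs])
        v=map_coordinates(g,[uv[:,1],uv[:,0]],order=1);d=np.abs(np.gradient(v));m=zs>.1;print(yy,zs[m][d[m].argmax()].round(4),end=" ")
    print()
E
```

```text
31.675 [0.42044178 0.15081041 0.24862934] [-0.30446856  0.18558742 -0.21070693]
s13.npy
-0.0225 0.1138 -0.015 0.1176 0 0.1056 0.015 0.1096 0.0225 0.1102 
s19.npy
-0.0225 0.1018 -0.015 0.1018 0 0.1016 0.015 0.1022 0.0225 0.1062
```

View pics/st19.png

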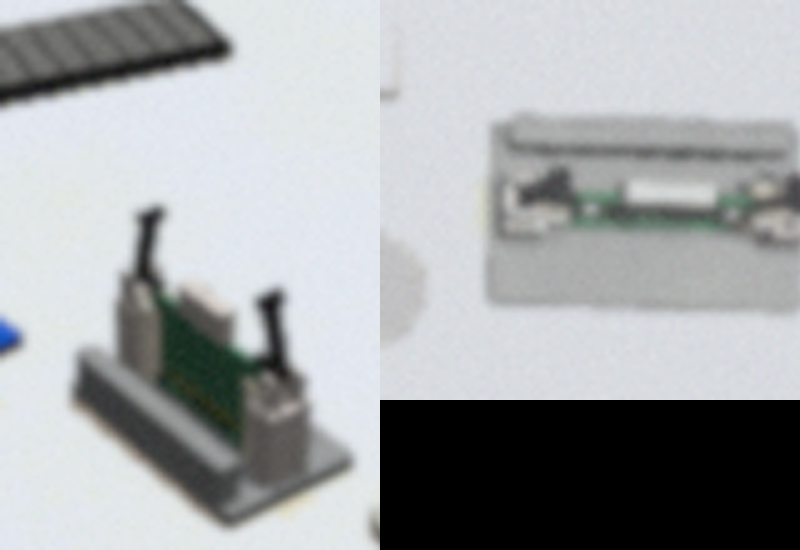

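```bash
python3 - <<'E'
from fit import *
S={k:load(f"s{k}.npy") for k in(13,17,19)}
q=np.array([.4950,-.1640,0.])
def patch(p,yy,z,h=5):
    return proj(p,[q[0],q[1]+yy,z])[0]
def shift(a,b,c,h=(5,6)):
    ga,gb=[cv2.cvtColor(x["frame"],cv2.COLOR_RGB2GRAY).astype(np.float32) for x in(a,b)]
    x,y=int(round(c[0])),int(round(c[1]))
    T=ga[y-h[1]:y+h[1]+1,x-h[0]:x+h[0]+1]; 
    W=np.eye(2,3,dtype=np.float32); B=gb[y-h[1]-4:y+h[1]+5,x-h[0]-4:x+h[0]+5]
    W[0,2]=4;W[1,2]=4
    try:
        cc,W=cv2.findTransformECC(T,B,W,cv2.MOTION_TRANSLATION,(3,200,1e-5),None,3);return round(cc,2),(W[:,2]-4).round(2)
    except cv2.error as e: return "fail"
print("px per 4mm",proj(S[19],[.495,-.164,.11])-proj(S[19],[.495,-.164,.114]))
for a,b in((13,17),(17,19),(13,19)):
    print(a,b,"bar",shift(S[a],S[b],patch(S[b],0,.105),(8,7)),"-y",shift(S[a],S[b],patch(S[b],-.025,.108)),"+y",shift(S[a],S[b],patch(S[b],.025,.106)),"base",shift(S[a],S[b],proj(S[b],[.545,-.164,.02])[0],(10,8)))
for k in(13,17,19): crop(S[k],235,135,275,180,9,f"z{k}.png")
cv2.imwrite("pics/z.png",cv2.resize(cv2.hconcat([cv2.imread(f"pics/z{k}.png") for k in(13,17,19)]),(800,300)))
E
```

```text
px per 4mm [[5.69399975e-04 1.00818320e+00]]
13 17 bar (0.96, array([0.89, 1.37], dtype=float32)) -y (0.96, array([0.47, 1.12], dtype=float32)) +y (0.93, array([0.32, 1.48], dtype=float32)) base (0.98, array([-0.78, -0.06], dtype=float32))
17 19 bar (0.98, array([-0.55,  0.37], dtype=float32)) -y (0.99, array([0.54, 0.94], dtype=float32)) +y (0.97, array([-1.89, -0.51], dtype=float32)) base (1.0, array([0.86, 0.61], dtype=float32))
13 19 bar (0.98, array([-0.13,  1.51], dtype=float32)) -y (0.95, array([0.66, 1.93], dtype=float32)) +y (0.98, array([-0.68,  1.06], dtype=float32)) base (0.98, array([-0.27,  0.26], dtype=float32))
```

View pics/z.png

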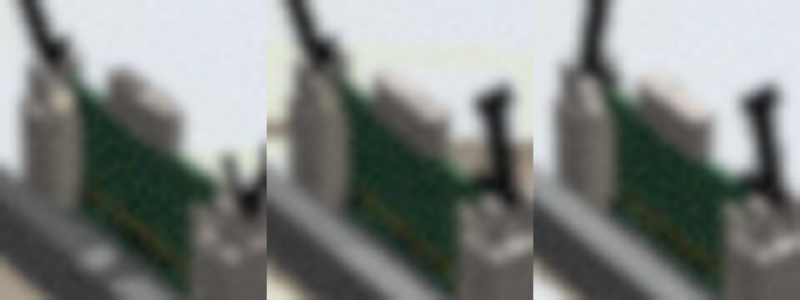

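```bash
python3 - <<'E'
from fit import *
s=cap("scene")
for ph in(15,17,19,21):
    a=np.radians(ph);print(ph,[proj(s,[.4945,-.164+sg*(.08-.06*np.sin(a)),.086+.06*np.cos(a)])[0].round(1) for sg in(1,-1)])
for l in("tip_left","tip_right"): print(l,[(round(d["p"],2),np.round(d["xy"],1)) for d in manip.pinpoint(s,l)][:3])
a=np.radians(19)
crop(s,225,120,285,165,12,"lv.png",[proj(s,[.4945,-.164+sg*(.08-.06*np.sin(a)),.086+.06*np.cos(a)])[0] for sg in(1,-1)])
print(manip.read_state()["t"])
E
```

```text
15 [array([268.3, 149.5]), array([244.5, 132.7])]
17 [array([267.9, 149.4]), array([244.9, 133.1])]
19 [array([267.5, 149.3]), array([245.2, 133.5])]
21 [array([267.1, 149.2]), array([245.6, 133.9])]
tip_left [(0.63, array([246. , 159.7])), (0.58, array([209.7, 133.4])), (0.47, array([266.4, 148.2]))]
tip_right [(0.48, array([254.4, 175.1])), (0.46, array([171.6, 111. ])), (0.4, array([242.6, 132.8]))]
31.825
```

View pics/lv.png

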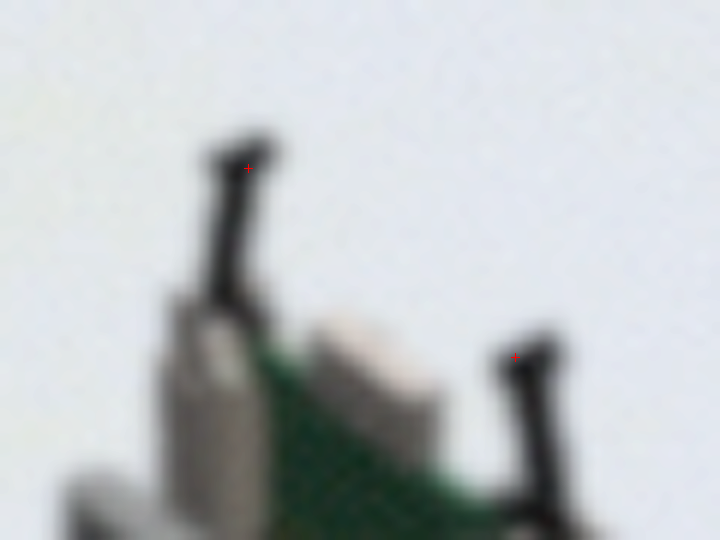

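```bash
python3 - <<'E'
from workcell import manip
st=manip.read_state();print(st["t"],st["position"],st["force"]);print(manip.close_job())
E
```

```text
31.825 [0.42141425 0.14920099 0.24932925] [ 0.13301107 -0.05308061 -0.47901819]
the job is handed in; nothing more can be done
None
```

I moved the grip-bar board from its stand into the grey bay, let go of it, then pressed it home with the left lever and then the right. I handed in at 31.8 s with the arm clear of everything; no verdict was reported.

**Board set down:** it slid down between the guides with at most about 4 N sideways, after I corrected x by about 2.6 mm. The first contact with the connectors reached about 11 N in total. I eased off before opening the jaws. I can't rule out that this pressed a connector slightly if the board was resting on only one.

**Levers:** each pressed the board at a steady 5–8 N, then resistance rose sharply, and I stopped there. My last readings were about 13 N on the left lever and 12 N on the right, under the 18 N limit. Both had swung about 0.2 rad past first contact.

**Last pictures:**
- The board is upright and both levers lean inward.
- Between release and the end, the board dropped 1.1–1.9 px, or about 4–7 mm, which fits the expected 4 mm. At this resolution it cannot confirm the exact depth at each end.

**Checks that disagreed:**
- **Finger length:** the fingertips sit about 20 mm behind the reported tool point, not 14 mm ahead of it. My first grasp closed on top of the bar with about 2 N and had to be redone lower.
- **Camera calibration:** the two cameras differed by about 5.5 mm in x, so I placed the board by relative moves and by feel.
- **Lever angles:** the pictures show both levers about 4° less swung than I worked out from the tool pose.
- **Networks:** their best guesses for the lever tips in the last picture were wrong; only lower-ranked ones matched the levers.

I took no final close-up of the spare board and the other objects, and nothing was seen to touch them.

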